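Park the reagent caddy in its bench dock

TASK

Park the little wheeled reagent caddy in its dock next to the microscope, so that it cannot roll off the bench. Push it from behind, against its rear panel, without gripping or lifting it: first push it ahead on the open bench until both front swivel castors trail straight behind their pivots, then steer it through the dock's mouth and press it gently against the sprung buffer until the catch has dropped behind its front lip and holds it there. Keep the bottle and the vial standing on the tray, leave the timer and the marker pen where they are, and finally take the hand away.

Things in the scene. Friction and masses are not known exactly. Their poses are not given: they have to be found in the camera images.
- caddy: White tray caddy on four black wheels, 153 mm long, 100 mm wide, 0.7 to 1.1 kg laden; tray floor 30 mm up. Origin on the bench under its middle; x points ahead (it rolls nose first), y to its left, z up. Rolls with about 1.2 N and coasts 1 to 4 mm when let go. The hand must never press on it with over 20 N: gripping it, wedging it or driving on against a rigid stop exceeds that.
- push_panel (a point): On the caddy: foot of its flat, smooth upright push panel at the tail, on the rear face (caddy x = -75 mm, z = 30 mm). It is 96 mm wide, 27 to 70 mm above the bench. Push low on it (fingertips 25 to 40 mm above the bench), or the tail rears up. Two spread fingertips on the panel steer the caddy; pushed at one edge of the panel only, it turns away from that side with a radius of 0.2 to 0.3 m.
- rear_axle (a point): On the caddy: middle of the axle of the two fixed rear wheels (caddy x = -55 mm, z = 10 mm). They cannot slip sideways: the caddy rolls ahead, or turns about a point on this axle's line.
- nose (a point): On the caddy: middle of the front face of its black rubber bumper (caddy x = +78 mm, z = 35 mm). 6 mm behind it and above it runs the rolled edge of the tray's front lip (rod 6 mm thick, its middle at z = 48 mm).
- castor_l (a joint): Swivel angle of the left front castor, rad: 0 = the wheel trails straight behind its pivot; positive = turned counter-clockwise seen from above. It starts turned well aside. Pivot at caddy x = +50, y = +30 mm, trail 9 mm: some 50 mm of straight pushing bring it straight; in a bend it stands off by up to 105 mm / radius.
- castor_r (a joint): The same for the right front castor (pivot at caddy x = +50, y = -30 mm).
- dock: Parking dock fixed on the bench: two pale aluminium rails 39 mm high, their slippery inner faces 107 mm apart (3.5 mm play each side of the caddy), with a flared mouth. Origin on the bench midway between the rails; x points into the dock (the way the caddy goes in), z up. At the inner end a black stop block carries the sprung buffer and, above it, the catch. Askew, the caddy wedges.
- mouth (a point): On the dock: middle of its mouth (dock x = -130 mm), on the bench. Here it is 148 mm wide; it narrows to the rails at dock x = -84 mm.
- inner_end (a point): On the dock: mean place of the face of the untouched buffer (dock x = 0, z = 34 mm). The stop block is clamped anywhere within 18 mm to either side of its mean place along x, where the last user left it, and no reading tells where: the face stands at dock x = -18 to +18 mm. The way in has to be ended by feel.
- buffer (a joint): How far the buffer's rubber-faced plunger is pushed in, m: 0 = out, 0.0095 = bottomed (rigid from there). It pushes back with 2 N at first and 0.8 N more per mm (6 N at 5 mm, 9.6 N at 9.5 mm). When the catch holds the caddy it stays about 5 mm in.
- catch (a joint): Lift of the steel catch hook (14 mm wide, red thumb tab) above the buffer, rad: 0 = down. The caddy's front lip raises it by its ramp to about 0.2 (2 N, over the last 22 mm) and it drops behind the lip once the buffer is 5.5 mm in; then the buffer holds the caddy back against it. 8 to 10.5 N of push in all on the straight caddy do it; over 11 N the buffer is bottomed.
- dropper: Amber dropper bottle with black teat, 32 mm wide, 97 mm tall, standing loose on the tray. Origin at the centre of its foot, z up.
- sample_vial: Glass vial with white cap, 25 mm wide, 52 mm tall, standing loose on the tray. Origin at the centre of its foot, z up.
- timer: White bench timer, 56 x 64 x 19 mm, lying on the bench towards the lamp. A bystander. Origin at the centre of its underside.
- marker: Blue marker pen, 132 mm long, 12 mm thick, lying in front of the beige power supply. A bystander. Origin at the middle of its underside.
There are look-alikes about, which are no part of the job. What is shaped like the dropper but blue is not meant.

How it is judged (in metres and radians):
On the way, in this order (a step that is already met when the one before it is completed fails the run):
1. on the open bench, before the caddy's nose has reached the dock's mouth, the caddy has been pushed at least 30 mm and both front castors trail straight (within 0.3 rad) (distance of caddy from where it was at the start of the episode above 0.03 m and x of caddy in the frame of dock below -0.207 m and value of joint castor_l between -0.3 and 0.3 rad and value of joint castor_r between -0.3 and 0.3 rad), for 0.1 s.
2. the caddy is in the dock with the buffer pressed in by over 3 mm and the catch down behind its front lip (x of caddy in the frame of dock above -0.105 m and value of joint buffer above 0.003 m and value of joint catch below 0.08 rad), for 0.2 s.
At the end, for the whole second after the job is handed in: the caddy is at rest on its wheels between the dock's rails, straight within 0.1 rad, held by the lowered catch (lift below 0.08 rad) with the buffer still pressed in by over 3 mm; bottle and vial stand upright (within 0.15 rad) on the tray (all of step 2 and y of caddy in the frame of dock between -0.008 and 0.008 m and angle between the x axis of caddy and the x axis of dock, either way round below 0.1 rad and linear speed of caddy below 0.01 m/s and height (world z) of caddy below 0.005 m and angle between each of dropper, sample_vial's own z axis and vertical below 0.15 rad and z of dropper in the frame of caddy between 0.025 and 0.036 m and z of sample_vial in the frame of caddy between 0.025 and 0.036 m); the robot touches nothing.
It fails at once if the robot presses on the caddy with more than 20 N (contact force between any of the fingers, the arm and caddy above 20 N).
It fails at once if the caddy is lifted or tipped (over 10 mm or 0.15 rad) (height (world z) of caddy above 0.01 m or angle between caddy's own z axis and vertical above 0.15 rad).
It fails at once if the bottle or the vial on the tray tips over (0.5 rad) (angle between any of dropper, sample_vial's own z axis and vertical above 0.5 rad).
It fails at once if the timer or the marker pen is moved by more than 20 mm (distance of any of timer, marker from where it was at the start of the episode above 0.02 m).
It also fails if it takes over 69 s, if anything falls off the work surface, if the arm or the gripper's body presses on something with over 40 N, if the wrist force passes 120 N, or if a joint passes its speed limit or range.

ROBOT

A 6-joint arm with a two-finger parallel gripper is mounted at the origin on a cart in front of the work surface, level with it; the furniture and walls round the work are solid. World frame = base frame: x ahead of the robot, y to its left, z up, the work surface at z = 0. Lengths are in m, angles in degrees, forces in N, time in s.
With the tool pointing down it reaches from about 0.25 to 0.725 m from the base axis. Payload 9.7 kg.
Tool frame: the origin (TCP) lies at the very end of the fingers, on their centre line; the grasp point (between the pads) lies 19 mm behind it; x points along the fingers, z is the direction in which the jaws open and shut, and the axes are right-handed (so a half turn about x gives the same grasp; the last joint's range is limited). The gripper opens to 85 mm and grips with 20 to 120 N. Pads are 22 mm wide; open, the fingers measure 114 mm over their backs; the gripper's body (76 mm by 85 mm) begins 54 mm behind the grasp point. The pads swing forward as they close: fully open they stand 13 mm farther back than shut.
Start: joints at [73.74, 4.979, 10.078, 95.1, 0, 90], TCP at [0.154, 0.528, 0.231] pointing down, gripper open.
Joint ranges: [-179.16, 179.16], [-48.56, 103.87], [-65.8, 70.77], [-126.05, 130.52], [-82.76, 87.17], [-180, 180]. Speed limits (degrees/s): [127.2, 127.2, 147.25, 180, 180, 180].

INTERFACE

Orientations are given as [roll, pitch, yaw] about the fixed x, y, z axes, in that order (R = Rz(yaw) Ry(pitch) Rx(roll)).
In Python, from workcell import sensors, vision, job_done gives the robot as it stands.
- The arm moves only by the tool carry_out, never from a script. Its argument "increments" is a list of rows, each a list of 7 numbers: the turn, a rotation vector about the tool's x, y, z in degrees, then the shift along the tool's x, y, z in mm, then the opening in per cent of the stroke, from 0 (shut) to 100 (fully open). A call has 1 to 12 rows; each row shifts and turns the commanded pose from where the row before left it, along the tool's axes as they then stand; what a row does not reach is not made up. A row lasts 1/8 s, in which the tool goes at most 62.5 mm and 10.7 degrees, less where a joint would pass 70% of its speed; a pose out of reach is approached as far as the arm can. A call is refused whole if a number of a shift passes 62.5 or a number of a turn 10.7, either way. A call with a gripper value outside its range is refused whole. The fingers move at their own pace and stop on an object; "squeeze" is the grip in N (left out, the last holds). Time passes only in rows, so rows that do not move let the fingers close. It gives the time, the measured TCP pose, the force and the opening at its end, in the units of the state.
- sensors.get_obs(): the state, without advancing time (a new reading comes with each control period).
- vision.camera(name): name is "scene" or "top"; returns the picture (384x512x3 uint8, red, green, blue); there is no depth.
- vision.calibration(name): a dict with "camera_matrix" (3x3 intrinsics, pixels), "extrinsics" (4x4, takes a point from world to camera coordinates). Camera axes: x right, y up, looking along -z (the intrinsics and any distortion apply to the point x, -y, -z); pixel columns grow to the right and rows downward; lengths in m; the calibration is good to about 2 mm. A picture is of the moment at which its call begins. calibration takes no time and is no camera call.
- job_done(): hands the job in, once; it reports no verdict.
The state is a dict: "time": time; "q": joint angles; "qd": joint speeds; "joint_efforts": joint torques, N m; "ee_pos": TCP position; "tcp_rot": TCP orientation; "wrist_force": force on the tool from outside, world axes, zero at the start; "torque": the same for the moment, N m; "opening": finger opening in m.
Only numpy, scipy, OpenCV 4.12 (cv2) and the standard library are available. Lean on these libraries where they do the work, as an engineer would, in place of code of your own. Each camera call takes 0.05 s, during which the arm holds its last target.

## Working session

There is one attempt and no reset: what is moved stays moved. The work goes in short steps, Python scripts to look and compute and a tool call to move; the robot and the scene stay as the last step left them, time stands still between calls to the robot, and variables do not carry over. Pictures are saved under pics/ and viewed, and the job is handed in when it is done.

Besides the shell and the picture viewer there is one more tool, called after ">>>" in YAML: its name, and indented under it one key for each argument. carry_out: Moves the arm, as the interface text tells. Its arguments: {"type":"object","properties":{"increments":{"type":"array"},"squeeze":{"type":"number"}},"required":["increments"]}

```bash
mkdir -p pics
python3 - <<'E'
from workcell import sensors, vision
import cv2, numpy as np
print(sensors.get_obs())
for n in("scene","top"):
    im=vision.camera(n); cv2.imwrite(f"pics/{n}0.png",im[:,:,::-1]); 
    c=vision.calibration(n); print(n,np.array(c["camera_matrix"]).round(1).tolist(),np.array(c["extrinsics"]).round(4).tolist(),c.keys())
E
```

```text
{'time': 0.0, 'q': array([ 7.37413125e+01,  5.01133924e+00,  1.00351453e+01,  9.51001579e+01,
       -1.08779478e-03,  9.00000295e+01]), 'qd': array([ 0.01780232,  0.01069137, -0.14847804,  0.03083072, -0.01837689,
        0.03029404]), 'joint_efforts': array([-1.42451468e-04, -5.20386529e+01,  4.64809048e+01,  1.60941010e-02,
       -2.54491238e-05,  3.62357014e-06]), 'ee_pos': array([0.15392698, 0.52778232, 0.23058697]), 'tcp_rot': array([-179.18372596,   89.92364038, -105.44244228]), 'wrist_force': array([-1.01859956,  0.48265809,  0.88305617]), 'torque': array([-0.06034167, -0.02910035, -0.00416832]), 'opening': 0.08523948084517988}
scene [[386.5, 0.0, 253.6], [0.0, 386.5, 192.2], [0.0, 0.0, 1.0]] [[0.7796, -0.6259, 0.0229, -0.4178], [0.3268, 0.4376, 0.8377, -0.2423], [-0.5343, -0.6455, 0.5457, -0.889], [0.0, 0.0, 0.0, 1.0]] dict_keys(['camera_matrix', 'extrinsics'])
top [[372.2, 0.0, 254.3], [0.0, 372.2, 196.1], [0.0, 0.0, 1.0]] [[0.0068, -0.9995, 0.03, -0.0241], [0.9905, 0.0108, 0.1374, -0.5155], [-0.1376, 0.0288, 0.9901, -1.1818], [0.0, 0.0, 0.0, 1.0]] dict_keys(['camera_matrix', 'extrinsics'])
```

View pics/scene0.png

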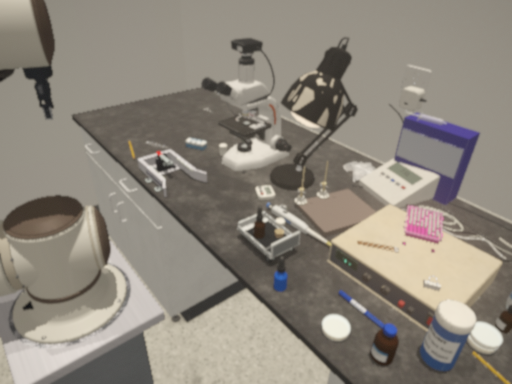

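View pics/top0.png

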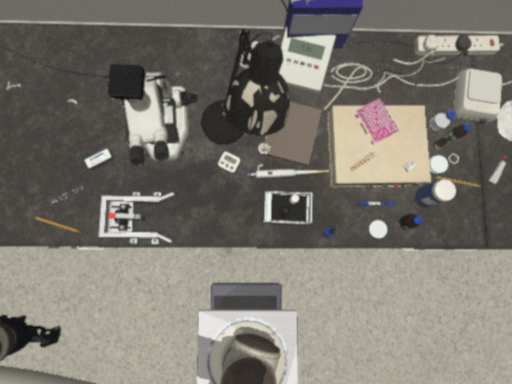

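Run:
```python
import cv2
t=cv2.imread("pics/top0.png"); s=cv2.imread("pics/scene0.png")
cv2.imwrite("pics/c1.png",cv2.resize(t[175:250,250:350],None,fx=8,fy=8,interpolation=cv2.INTER_CUBIC))
cv2.imwrite("pics/c2.png",cv2.resize(t[180:255,85:185],None,fx=8,fy=8,interpolation=cv2.INTER_CUBIC))
cv2.imwrite("pics/c3.png",cv2.resize(s[190:300,225:335],None,fx=5.4,fy=5.4,interpolation=cv2.INTER_CUBIC))
```

```text
(no output)
```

View pics/c1.png

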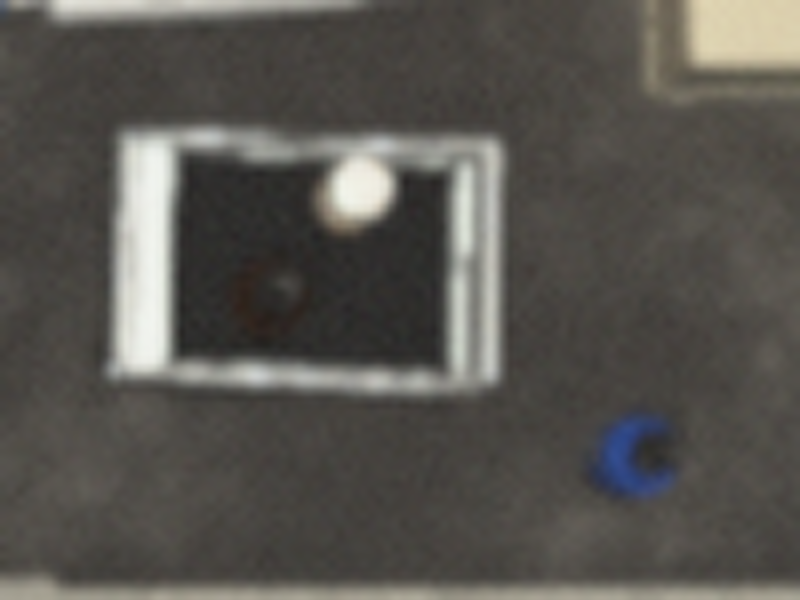

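View pics/c2.png

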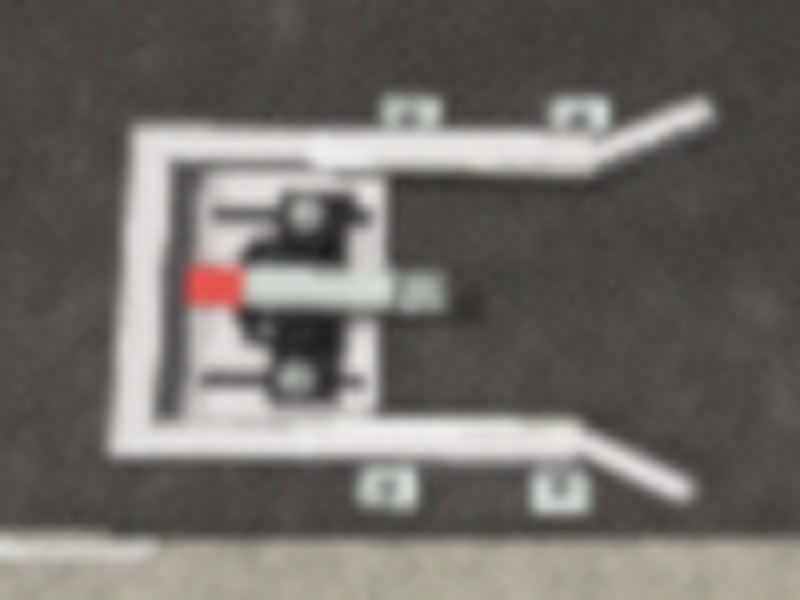

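View pics/c3.png

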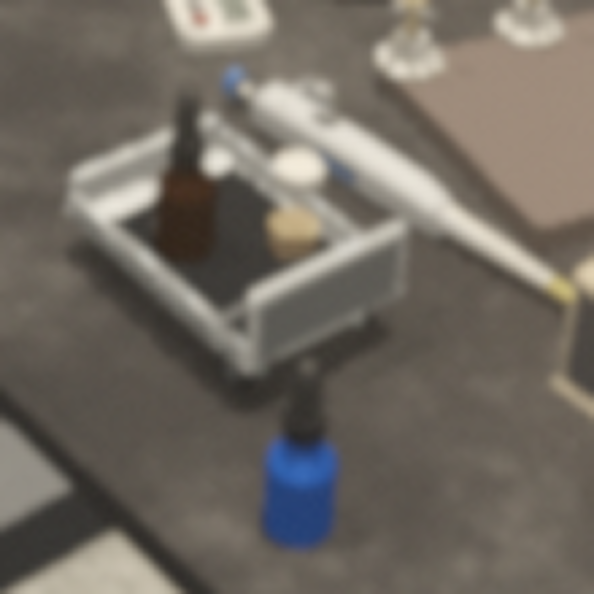

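```bash
cat > h.py <<'E'
import numpy as np
from workcell import vision
def cam(n):
    c=vision.calibration(n); return np.array(c["camera_matrix"]),np.array(c["extrinsics"])
def ray(n,u,v):
    K,E=cam(n); d=np.array([(u-K[0,2])/K[0,0],-(v-K[1,2])/K[1,1],-1.]); R=E[:3,:3]; return -R.T@E[:3,3],R.T@d
def onz(n,u,v,z):
    o,d=ray(n,u,v); return o+d*(z-o[2])/d[2]
def proj(n,p):
    K,E=cam(n); q=E[:3,:3]@np.asarray(p,float)+E[:3,3]; return np.array([K[0,0]*q[0]/-q[2]+K[0,2],K[1,1]*-q[1]/-q[2]+K[1,2]])
E
python3 - <<'E'
from h import *
print("cams",ray("top",0,0)[0],ray("scene",0,0)[0])
def c1(x,y,z): return onz("top",250+(x+.5)/8-.5,175+(y+.5)/8-.5,z)
def c2(x,y,z): return onz("top",85+(x+.5)/8-.5,180+(y+.5)/8-.5,z)
for nm,f,x,y,z in [("panelTL far",c1,502,138,.07),("panelTR near",c1,496,385,.07),("front far",c1,118,130,.05),("front near",c1,112,375,.05),
 ("vialcap",c1,362,188,.082),("dropper teat",c1,288,280,.127),("blue",c1,660,450,.097),
 ("rail far outer L",c2,135,122,.039),("rail far outer",c2,590,130,.039),("rail far inner R",c2,590,175,.039),("rail far inner",c2,400,172,.039),
 ("near inner L",c2,390,415,.039),("near inner R",c2,575,425,.039),("near outer L",c2,110,455,.039),("near outer R",c2,580,460,.039),
 ("flare far tip",c2,708,105,.039),("flare near tip",c2,690,492,.039),("edge",c2,400,540,0)]:
    print(nm,f(x,y,z).round(4))
E
```

```text
cams [0.34807136 0.01553555 1.24161125] [-0.0701932  -0.72935244  0.69764352]
panelTL far [ 0.527  -0.2041  0.07  ]
panelTR near [ 0.4282 -0.2003  0.07  ]
front far [ 0.5316 -0.0515  0.05  ]
front near [ 0.4322 -0.0494  0.05  ]
vialcap [ 0.5046 -0.1461  0.082 ]
dropper teat [ 0.4632 -0.1115  0.127 ]
blue [ 0.4018 -0.2585  0.097 ]
rail far outer L [0.5142 0.4738 0.039 ]
rail far outer [0.513  0.2916 0.039 ]
rail far inner R [0.4946 0.2908 0.039 ]
rail far inner [0.495  0.3669 0.039 ]
near inner L [0.3974 0.3659 0.039 ]
near inner R [0.394  0.2925 0.039 ]
near outer L [0.3807 0.4752 0.039 ]
near outer R [0.3801 0.2899 0.039 ]
flare far tip [0.5237 0.2445 0.039 ]
flare near tip [0.3678 0.2459 0.039 ]
edge [0.3481 0.3706 0.    ]
```

```bash
cat >> h.py <<'E'
import cv2
def edges(g,us,v0,v1,sign):
    "for each column strongest rising(+)/falling(-) edge going down rows v0..v1, subpixel"
    out=[]
    for u in us:
        p=g[v0:v1,u].astype(float); d=sign*np.gradient(p); i=int(np.argmax(d)); 
        if 0<i<len(d)-1:
            a,b,c=d[i-1:i+2]; o=0.5*(a-c)/(a-2*b+c) if a-2*b+c else 0
        else: o=0
        out.append((u,v0+i+o))
    return np.array(out)
def fitline(P):
    vx,vy,x0,y0=cv2.fitLine(np.float32(P),cv2.DIST_HUBER,0,.001,.001).ravel(); return np.array([x0,y0]),np.array([vx,vy])*(1 if abs(vx)<abs(vy) and vy>0 or abs(vx)>=abs(vy) and vx>0 else -1)
E
python3 - <<'E'
from h import *
g=cv2.cvtColor(cv2.imread("pics/top0.png"),cv2.COLOR_BGR2GRAY)
def rep(nm,uv,z,T=False):
    P=np.array([onz("top",u,v,z)[:2] for u,v in uv]); o,d=fitline(P)
    print(nm,"pt",o.round(4),"ang",np.degrees(np.arctan2(d[1],d[0])).round(2),"res",np.abs(np.cross(P-o,d)).mean().round(5)); return o,d
rep("far outer",edges(g,[u for u in range(106,158) if not(131<=u<=141 or 152<=u<=162)],190,201,1),.039)
rep("near inner(dark->light)",edges(g,range(134,157),226,236,1),.039)
rep("near outer(light->dark)",edges(g,[u for u in range(104,157) if not(128<=u<=138 or 150<=u<=160)],232,242,-1),.039)
rep("far inner base? ",edges(g,range(136,157),197,206,-1),.0)
gT=g.T
def eT(vs,u0,u1,s): e=edges(gT,vs,u0,u1,s); return e[:,::-1]
rep("panel rear",eT(range(195,220),306,318,-1),.07)
rep("front",eT(range(195,220),258,270,1),.05)
rep("caddy far",edges(g,range(266,310),186,196,1),.055)
rep("caddy near",edges(g,range(266,305),216,228,-1),.055)
E
```

```text
far outer pt [0.5124 0.3804] ang 90.16 res 0.00041
near inner(dark->light) pt [0.3966 0.3286] ang 89.4 res 0.0002
near outer(light->dark) pt [0.3803 0.382 ] ang 89.72 res 0.00013
far inner base?  pt [0.5006 0.3409] ang 88.51 res 0.00014
panel rear pt [ 0.4763 -0.2027] ang -1.21 res 7e-05
front pt [ 0.4805 -0.051 ] ang -1.66 res 0.00042
caddy far pt [ 0.5303 -0.1263] ang 89.19 res 0.00097
caddy near pt [ 0.4272 -0.1264] ang 87.51 res 0.00048<stdin>:5: DeprecationWarning: Arrays of 2-dimensional vectors are deprecated. Use arrays of 3-dimensional vectors instead. (deprecated in NumPy 2.0)
```

```bash
cat >> h.py <<'E'
from scipy.spatial.transform import Rotation as Ro
def tool():
    from workcell import sensors
    o=sensors.get_obs(); return o,np.array(o["ee_pos"]),Ro.from_euler("xyz",o["tcp_rot"],degrees=True)
def delta(p,heading=None,flip=1):
    "shift in present tool axes (mm) to world point p; turn about tool x (deg) so that tool y is along +-heading"
    o,q,R=tool(); print("t",round(o["time"],2),"pos",q.round(4),"F",np.round(o["wrist_force"],2),"open",round(o["opening"],4))
    print("shift",(R.inv().apply(np.array(p)-q)*1000).round(1))
    print("axes x,y,z",R.as_matrix().T.round(3).tolist())
E
python3 -c "
from h import *
delta([.45,-.24,.2])"
```

```text
t 0.1 pos [0.1539 0.5278 0.2307] F [ 0.2  -1.2   0.46] open 0.0853
shift [  31.4 -499.2 -654.1]
axes x,y,z [[-0.0, -0.001, -1.0], [-0.96, 0.28, 0.0], [0.28, 0.96, -0.001]]
```

>>> carry_out:
  increments:
    - [9.4,0,0,0,0,0,80]
    - [9.4,0,0,0,0,0,80]
    - [9.4,0,0,0,0,0,80]
    - [9.4,0,0,0,0,0,80]
    - [9.4,0,0,0,0,0,80]
    - [9.4,0,0,0,0,0,80]
    - [9.4,0,0,0,0,0,80]
    - [9.4,0,0,0,0,0,80]
    - [0,0,0,0,-20,10,80]
    - [0,0,0,0,-42,19,80]
    - [0,0,0,0,-42,19,80]

```text
time: 1.48
ee_pos: [0.1995, 0.4216, 0.2307]
tcp_rot: [-108.6, 89.9, -110.0]
wrist_force: [0.7, -0.2, 0.3]
opening: 0.0682
```

```bash
python3 -c "
from h import *
delta([.477,-.24,.2]); print(tool()[0]['q'].round(1))"
```

```text
t 1.48 pos [0.1995 0.4216 0.2307] F [ 0.68 -0.25  0.35] open 0.0682
shift [  31.3 -654.5  293.8]
axes x,y,z [[-0.0, -0.001, -1.0], [0.025, 1.0, -0.001], [1.0, -0.025, -0.0]]
[ 64.7  -6.4  -1.2  95.2  -0.  156.1]
```

>>> carry_out:
  increments:
    - [0,0,0,0,-41,18,80]
    - [0,0,0,0,-41,18,80]
    - [0,0,0,0,-41,18,80]
    - [0,0,0,0,-41,18,80]
    - [0,0,0,0,-41,18,80]
    - [0,0,0,0,-41,18,80]
    - [0,0,0,0,-41,18,80]
    - [0,0,0,0,-41,18,80]
    - [0,0,0,0,-41,18,80]
    - [0,0,0,0,-41,18,80]
    - [0,0,0,0,-41,18,80]
    - [0,0,0,0,-41,18,80]

```text
time: 2.98
ee_pos: [0.4029, -0.0761, 0.2311]
tcp_rot: [122.6, 90.0, 121.2]
wrist_force: [0.6, 0.6, 0.4]
opening: 0.0683
```

```bash
python3 -c "
from h import *
delta([.477,-.24,.2]); print(tool()[0]['q'].round(1))"
```

```text
t 2.98 pos [ 0.4029 -0.0761  0.2311] F [0.56 0.57 0.36] open 0.0683
shift [  31.1 -161.9   78.3]
axes x,y,z [[-0.0, 0.0, -1.0], [0.026, 1.0, 0.0], [1.0, -0.026, -0.0]]
[-10.7 -14.   -7.7  96.3   0.   80.8]
```

>>> carry_out:
  increments:
    - [0,0,0,0,-41,20,80]
    - [0,0,0,0,-41,20,80]
    - [0,0,0,0,-41,19,80]
    - [0,0,0,0,-39,19,80]
    - [0,0,0,0,0,0,80]
    - [0,0,0,31,0,0,80]
    - [0,0,0,40,0,0,80]
    - [0,0,0,30,0,0,80]
    - [0,0,0,0,0,0,80]

```text
time: 4.1
ee_pos: [0.4751, -0.2372, 0.1283]
tcp_rot: [153.7, 89.8, 152.3]
wrist_force: [-1.0, -0.3, -0.1]
opening: 0.0682
```

Run:
```python
from h import *
delta([.477,-.24,.028]); print(tool()[0]['q'].round(1))
for n in("scene","top"):
    im=vision.camera(n)[:,:,::-1]; cv2.imwrite(f"pics/{n}1.png",im)
    cv2.imwrite(f"pics/{n}1c.png",cv2.resize(im[160:290,215:345] if n=="scene" else im[165:255,250:350],None,fx=4.5,fy=4.5,interpolation=cv2.INTER_CUBIC))
```

```text
t 4.1 pos [ 0.4751 -0.2372  0.1283] F [-1.02 -0.35 -0.07] open 0.0682
shift [100.3  -3.    2.3]
axes x,y,z [[-0.004, 0.002, -1.0], [0.025, 1.0, 0.002], [1.0, -0.025, -0.004]]
[-26.5   1.8  -4.6  83.8   0.   64.9]
```

View pics/scene1c.png

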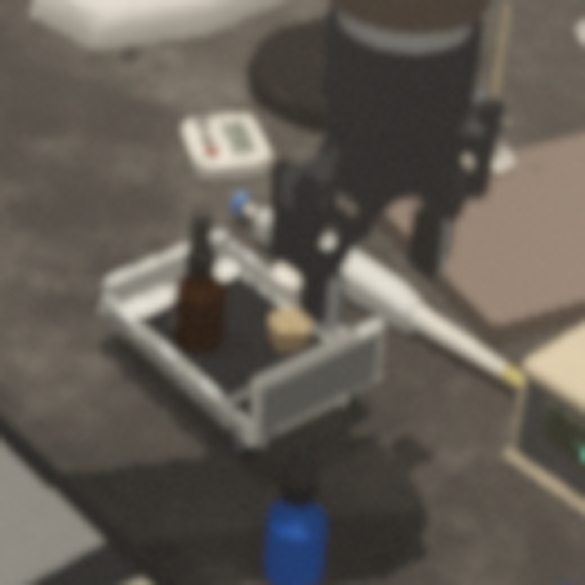

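View pics/top1.png

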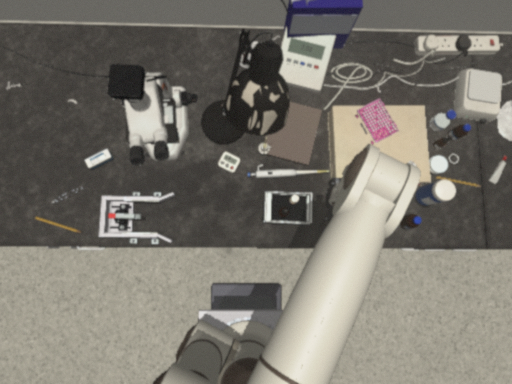

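>>> carry_out:
  increments:
    - [0,0,0,25,-3,4,80]
    - [0,0,0,25,0,0,80]
    - [0,0,0,25,0,0,80]
    - [0,0,0,20,0,0,80]
    - [0,0,0,8,0,0,80]
    - [0,0,0,2,0,0,80]
    - [0,0,0,0,0,0,80]

```text
time: 5.08
ee_pos: [0.4811, -0.2418, 0.0264]
tcp_rot: [-24.6, 89.9, -26.1]
wrist_force: [0.6, 0.5, 0.6]
opening: 0.0683
```

Run:
```python
from h import *
delta([.477,-.214,.023])
n="scene"
im=vision.camera(n)[:,:,::-1]; cv2.imwrite(f"pics/{n}2.png",im)
cv2.imwrite(f"pics/{n}2c.png",cv2.resize(im[180:310,215:345],None,fx=4.5,fy=4.5,interpolation=cv2.INTER_CUBIC))
```

```text
t 5.08 pos [ 0.4811 -0.2418  0.0264] F [0.57 0.47 0.62] open 0.0683
shift [ 3.4 27.7 -4.8]
axes x,y,z [[0.001, -0.001, -1.0], [0.025, 1.0, -0.001], [1.0, -0.025, 0.001]]
```

View pics/scene2c.png

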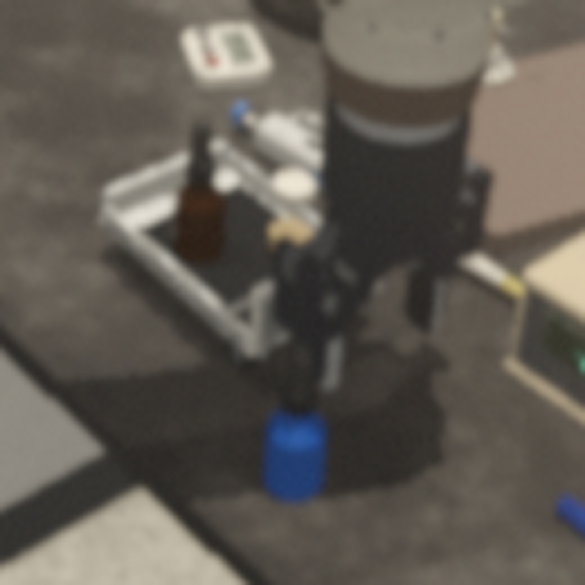

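Run:
```python
from h import *
for z in(.02,.026,.032,.038): print(z,[proj("scene",[.481-s,-.242+.011,z]).round(1).tolist() for s in(.034,.048)])
```

```text
0.02 [[283.8, 264.3], [279.6, 266.7]]
0.026 [[284.0, 262.6], [279.8, 265.0]]
0.032 [[284.1, 260.8], [279.9, 263.2]]
0.038 [[284.3, 259.0], [280.1, 261.4]]
```

>>> carry_out:
  increments:
    - [0,0,0,0,6,-2,80]
    - [0,0,0,0,8,-2,80]
    - [0,0,0,0,6,0,80]
    - [0,0,0,0,4,0,80]
    - [0,0,0,0,2,0,80]
    - [0,0,0,0,2,0,80]
    - [0,0,0,0,2,0,80]
    - [0,0,0,0,2,0,80]

```text
time: 6.12
ee_pos: [0.4774, -0.2096, 0.0253]
tcp_rot: [-63.7, 90.0, -65.2]
wrist_force: [0.3, -1.6, 0.2]
opening: 0.0683
```

Run:
```python
from h import *
delta([.477,-.214,.023])
n="scene"
im=vision.camera(n)[:,:,::-1]; cv2.imwrite(f"pics/{n}3.png",im)
cv2.imwrite(f"pics/{n}3c.png",cv2.resize(im[180:310,215:345],None,fx=4.5,fy=4.5,interpolation=cv2.INTER_CUBIC))
```

```text
t 6.12 pos [ 0.4774 -0.2096  0.0253] F [ 0.3  -1.59  0.22] open 0.0683
shift [ 2.3 -4.4 -0.3]
axes x,y,z [[0.0, -0.0, -1.0], [0.026, 1.0, -0.0], [1.0, -0.026, 0.0]]
```

View pics/scene3c.png

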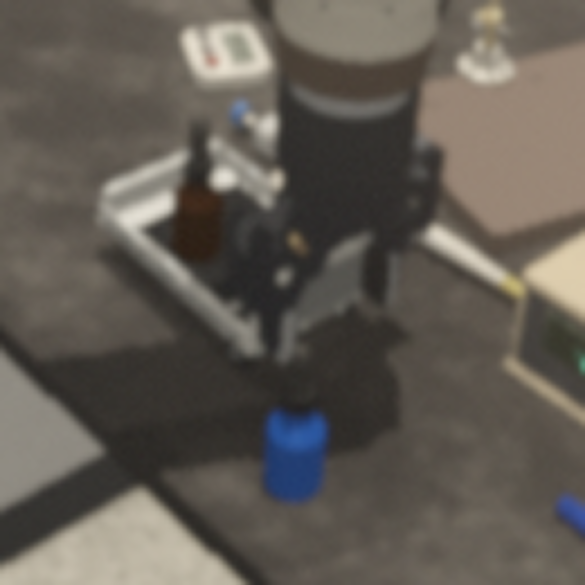

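>>> carry_out:
  increments:
    - [0,0,0,0,2,0,80]
    - [0,0,0,0,3,0,80]
    - [0,0,0,0,4,0,80]
    - [0,0,0,0,4,0,80]
    - [0,0,0,0,4,0,80]
    - [0,0,0,0,4,0,80]

```text
time: 6.92
ee_pos: [0.4779, -0.1882, 0.0253]
tcp_rot: [-65.0, 90.0, -66.4]
wrist_force: [-0.4, -2.1, 0.0]
opening: 0.0683
```

```bash
cat >> h.py <<'E'
def caddy(im,yrear,save=None):
    "im rgb top; yrear predicted rear-top-edge y; front edge fit etc, using lines"
    g=cv2.cvtColor(im,cv2.COLOR_RGB2GRAY); xc=.478
    return g
def look(tag,x0=-.25,x1=.5):
    ims={}
    for n in("top","scene"):
        im=vision.camera(n)[:,:,::-1]; ims[n]=im; cv2.imwrite(f"pics/{n}{tag}.png",im)
    return ims
E
python3 - <<'E'
from h import *
delta([.477,-.214,.023])
t=look("4")["top"]
cv2.imwrite("pics/top4c.png",cv2.resize(t[175:250,230:330],None,fx=8,fy=8,interpolation=cv2.INTER_CUBIC))
E
```

```text
t 6.92 pos [ 0.4779 -0.1882  0.0253] F [-0.43 -2.07  0.02] open 0.0683
shift [  2.3 -25.8  -0.2]
axes x,y,z [[0.0, -0.0, -1.0], [0.025, 1.0, -0.0], [1.0, -0.025, 0.0]]
```

View pics/top4c.png

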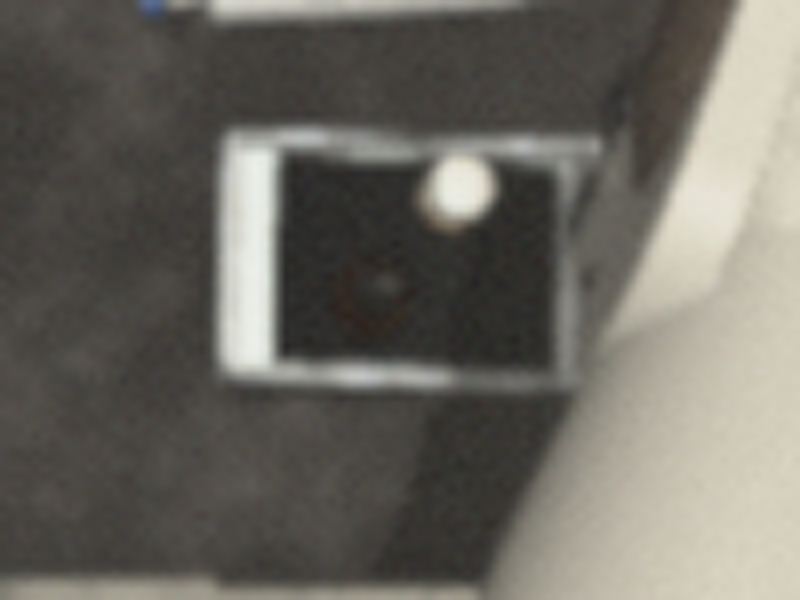

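```bash
cat >> h.py <<'E'
def pose(im,yc,xc=.478,h=88.4,bgr=True):
    "caddy pose from top image; yc,xc,h = prediction of centre and heading"
    g=cv2.cvtColor(im,cv2.COLOR_BGR2GRAY) if bgr else cv2.cvtColor(im,cv2.COLOR_RGB2GRAY)
    a=np.radians(h); f=np.array([np.cos(a),np.sin(a)]); l=np.array([-f[1],f[0]]); c=np.array([xc,yc])
    g=g.astype(float)
    def samp(p0,dirn,z,n=61,half=.014):
        s=np.linspace(-half,half,n); P=[proj("top",[*(p0+dirn*t),z]) for t in s]
        P=np.float32(P); v=cv2.remap(np.float32(g),P[:,0].copy(),P[:,1].copy(),cv2.INTER_LINEAR).ravel()
        v=cv2.GaussianBlur(v.reshape(1,-1),(0,0),3).ravel(); d=-np.gradient(v); i=int(np.argmax(d)); return p0+dirn*s[i],d[i]
    F=[samp(c+f*.0765+l*t,f,.05)[0] for t in np.linspace(-.035,.035,25)]
    L=[samp(c+l*-.0515+f*t,-l,.055)[0] for t in np.linspace(-.03,.06,25)]
    R=[samp(c+l*.0515+f*t,l,.055)[0] for t in np.linspace(-.03,.06,25)]
    res=[]
    for Q in(F,L,R):
        o,d=fitline(np.array(Q)); res.append((o,d))
    aF=np.degrees(np.arctan2(res[0][1][1],res[0][1][0]))
    aF=(aF+90) if aF<45 else aF-90
    aS=[np.degrees(np.arctan2(d[1],d[0])) for _,d in res[1:]]
    head=.5*(aF+np.mean(aS))
    a=np.radians(head); f=np.array([np.cos(a),np.sin(a)]); l=np.array([-f[1],f[0]])
    fr=res[0][0]@f; mid=.5*(np.mean(np.array(L),0)+np.mean(np.array(R),0))@l
    ctr=f*(fr-.0765)+l*mid
    print("caddy ctr",ctr.round(4),"head",round(head,2),"aF",round(aF,2),"aS",np.round(aS,2))
    return ctr,head
E
python3 - <<'E'
from h import *
c,h=pose(cv2.imread("pics/top0.png"),-.127)
c,h=pose(cv2.imread("pics/top4.png"),-.104)
E
```

```text
Traceback (most recent call last):
  File "h.py", line 52, in pose
    L=[samp(c+l*-.0515+f*t,-l,.055)[0] for t in np.linspace(-.03,.06,25)]
       ~~~~^^^^^^^^^^^^^^^^^^^^^^^^
  File "h.py", line 48, in samp
    s=np.linspace(-half,half,n); P=[proj("top",[*(p0+dirn*t),z]) for t in s]
                                    ~~~~^^^^^^^^^^^^^^^^^^^^^^^^
  File "h.py", line 10, in proj
    K,E=cam(n); q=E[:3,:3]@np.asarray(p,float)+E[:3,3]; return np.array([K[0,0]*q[0]/-q[2]+K[0,2],K[1,1]*-q[1]/-q[2]+K[1,2]])
        ~~~^^^
  File "h.py", line 4, in cam
    c=vision.calibration(n); return np.array(c["camera_matrix"]),np.array(c["extrinsics"])
ValueError: time passes only in moves, steps and waits
```

```bash
python3 - <<'E'
s=open("h.py").read()
s=s.replace('def cam(n):\n','import functools,os,pickle\n@functools.lru_cache\ndef cam(n):\n    f=f"cal_{n}.pkl"\n    if os.path.exists(f): return pickle.load(open(f,"rb"))\n',1).replace('    c=vision.calibration(n); return np.array(c["camera_matrix"]),np.array(c["extrinsics"])','    c=vision.calibration(n); r=(np.array(c["camera_matrix"]),np.array(c["extrinsics"])); pickle.dump(r,open(f,"wb")); return r',1)
open("h.py","w").write(s)
E
python3 - <<'E'
from h import *
c,h=pose(cv2.imread("pics/top0.png"),-.127)
c,h=pose(cv2.imread("pics/top4.png"),-.104)
cam("scene")
E
```

```text
caddy ctr [ 0.4787 -0.1273] head 87.63 aF 87.69 aS [87.75 87.42]
caddy ctr [ 0.4788 -0.1042] head 88.47 aF 89.06 aS [87.52 88.23]
```

>>> carry_out:
  increments:
    - [0,0,0,0,3,0,80]
    - [0,0,0,0,4,0,80]
    - [0,0,0,0,5,0,80]
    - [0,0,0,0,5,0,80]
    - [0,0,0,0,5,0,80]
    - [0,0,0,0,4,0,80]

```text
time: 7.78
ee_pos: [0.4785, -0.1621, 0.0253]
tcp_rot: [130.0, 90.0, 128.5]
wrist_force: [-0.5, -2.0, -0.1]
opening: 0.0685
```

```bash
cat >> h.py <<'E'
DX,DH,DY0=.4475,89.7,.375
def plan(ctr,head,ax_end,n=12,step=5.0,back=None,show=True):
    "Hermite for the rear axle onto dock axis; prints rows relative to present tool"
    o,q,R=tool(); m=R.as_matrix(); th=np.degrees(np.arctan2(m[1,1],m[0,1]))
    print("t",round(o["time"],2),"tcp",q.round(4),"tool head",round(th,2),"F",np.round(o["wrist_force"],1))
    hh=np.radians(head); ax=np.array(ctr)-.055*np.array([np.cos(hh),np.sin(hh)])
    t0=np.array([q[0],q[1]]); 
    L=ax_end-ax[1]; xe=DX+(ax_end-DY0)/np.tan(np.radians(DH)); m0=1/np.tan(hh); m1=1/np.tan(np.radians(DH))
    from scipy.interpolate import CubicHermiteSpline as C
    S=C([ax[1],ax_end],[ax[0],xe],[m0,m1]); print("axle",ax.round(4),"L",round(L,3),"dx",round(xe-ax[0],4),"curv",S(ax[1],2).round(2),S(ax_end,2).round(2))
    rows=[]; y=ax[1]; h=head; back=back if back is not None else .029; P=ax-back*np.array([np.cos(hh),np.sin(hh)])
    print("tcp minus nominal",((t0-P)*1000).round(1))
    for i in range(n):
        y2=y+step/1000; x2=float(S(y2)) if y2<ax_end else float(xe+(y2-ax_end)*m1); h2=90-np.degrees(np.arctan(float(S(y2,1)) if y2<ax_end else m1))
        r2=np.radians(h2); P2=np.array([x2,y2])-back*np.array([np.cos(r2),np.sin(r2)])
        r=np.radians(h); fy=np.array([np.cos(r),np.sin(r)]); z=np.array([fy[1],-fy[0]]); d=(P2-P)*1000
        rows.append([round(-(h2-h),1),round(d@fy,1),round(d@z,1)]); P,y,h=P2,y2,h2
    print(rows,"final head",round(h,1),"axle",x2,y2)
E
python3 - <<'E'
from h import *
t=look("5")["top"]
c,h=pose(t,tool()[1][1]+.084)
plan(c,h,.15)
E
```

```text
caddy ctr [ 0.4789 -0.0781] head 88.97 aF 89.75 aS [88.34 88.05]
t 7.88 tcp [ 0.4786 -0.1619  0.0253] tool head 88.57 F [-0.3 -0.2  0.2]
axle [ 0.4779 -0.1331] L 0.283 dx -0.0316 curv -2.66 2.57
tcp minus nominal [1.2 0.2]
[[np.float64(-0.7), np.float64(5.0), np.float64(0.3)], [np.float64(-0.7), np.float64(5.0), np.float64(0.3)], [np.float64(-0.7), np.float64(5.0), np.float64(0.3)], [np.float64(-0.7), np.float64(5.0), np.float64(0.3)], [np.float64(-0.6), np.float64(5.0), np.float64(0.3)], [np.float64(-0.6), np.float64(5.0), np.float64(0.3)], [np.float64(-0.6), np.float64(5.0), np.float64(0.3)], [np.float64(-0.6), np.float64(5.0), np.float64(0.3)], [np.float64(-0.5), np.float64(5.0), np.float64(0.2)], [np.float64(-0.5), np.float64(5.0), np.float64(0.2)], [np.float64(-0.5), np.float64(5.0), np.float64(0.2)], [np.float64(-0.5), np.float64(5.0), np.float64(0.2)]] final head 96.2 axle 0.4748915115007661 -0.07310161403074183
```

>>> carry_out:
  increments:
    - [-0.4,0,0,0,3,0.2,80]
    - [-0.6,0,0,0,5,0.3,80]
    - [-0.7,0,0,0,5,0.3,80]
    - [-0.7,0,0,0,5,0.3,80]
    - [-0.6,0,0,0,5,0.3,80]
    - [-0.6,0,0,0,5,0.3,80]
    - [-0.6,0,0,0,5,0.3,80]
    - [-0.6,0,0,0,5,0.3,80]

```text
time: 8.88
ee_pos: [0.4805, -0.1242, 0.0254]
tcp_rot: [-11.2, 90.0, -7.8]
wrist_force: [1.5, -2.2, 0.9]
opening: 0.0684
```

Run:
```python
from h import *
t=look("6")["top"]
q=tool()[1]
c,h=pose(t,q[1]+.084,.477,93)
plan(c,h,.15)
cv2.imwrite("pics/top6c.png",cv2.resize(t[175:250,215:315],None,fx=8,fy=8,interpolation=cv2.INTER_CUBIC))
```

```text
caddy ctr [ 0.4764 -0.0392] head 90.62 aF 90.74 aS [89.94 91.06]
t 8.97 tcp [ 0.4802 -0.1238  0.0252] tool head 93.4 F [-0.5 -0.2 -0.7]
axle [ 0.477  -0.0942] L 0.244 dx -0.0307 curv -2.95 3.08
tcp minus nominal [ 2.9 -0.5]
[[np.float64(-0.8), np.float64(5.0), np.float64(0.4)], [np.float64(-0.8), np.float64(5.0), np.float64(0.4)], [np.float64(-0.8), np.float64(5.0), np.float64(0.3)], [np.float64(-0.7), np.float64(5.0), np.float64(0.3)], [np.float64(-0.7), np.float64(5.0), np.float64(0.3)], [np.float64(-0.6), np.float64(5.0), np.float64(0.3)], [np.float64(-0.6), np.float64(5.0), np.float64(0.3)], [np.float64(-0.6), np.float64(5.0), np.float64(0.3)], [np.float64(-0.5), np.float64(5.0), np.float64(0.2)], [np.float64(-0.5), np.float64(5.0), np.float64(0.2)], [np.float64(-0.5), np.float64(5.0), np.float64(0.2)], [np.float64(-0.4), np.float64(5.0), np.float64(0.2)]] final head 98.2 axle 0.4719318571169622 -0.034234581370150785
```

View pics/top6c.png

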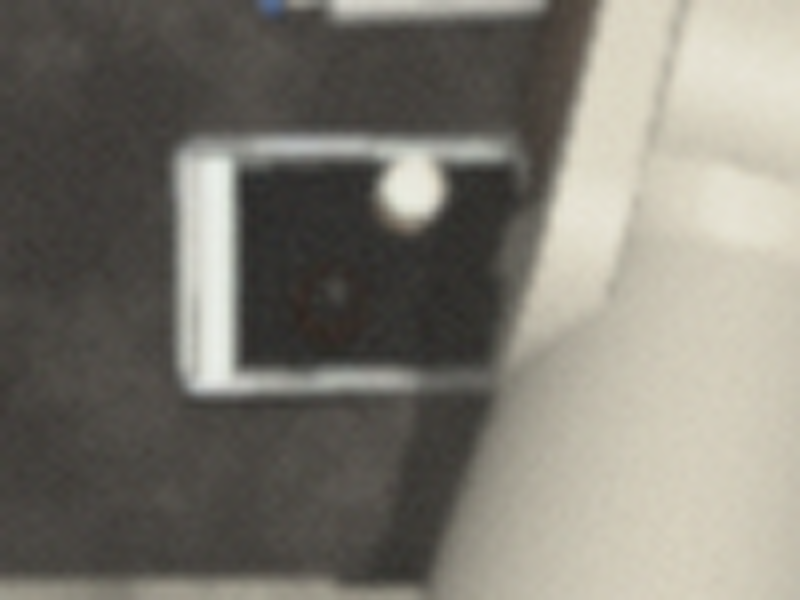

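>>> carry_out:
  increments:
    - [-0.4,0,0,0,4,0.2,80]
    - [-0.6,0,0,0,5,0.3,80]
    - [-0.6,0,0,0,5,0.3,80]
    - [-0.6,0,0,0,5,0.3,80]
    - [-0.6,0,0,0,5,0.3,80]
    - [-0.6,0,0,0,5,0.3,80]

```text
time: 9.72
ee_pos: [0.4797, -0.0951, 0.0253]
tcp_rot: [-32.9, 90.0, -26.1]
wrist_force: [1.1, -2.3, 0.6]
opening: 0.0687
```

Run:
```python
from h import *
t=look("7")["top"]
q=tool()[1]
c,h=pose(t,q[1]+.084,.475,94)
plan(c,h,.15)
cv2.imwrite("pics/top7c.png",cv2.resize(t[175:250,205:305],None,fx=8,fy=8,interpolation=cv2.INTER_CUBIC))
```

```text
caddy ctr [ 0.4733 -0.009 ] head 93.74 aF 94.02 aS [93.86 93.06]
t 9.82 tcp [ 0.4794 -0.0948  0.0252] tool head 96.8 F [-1.   0.5 -0.2]
axle [ 0.4769 -0.0639] L 0.214 dx -0.0306 curv -2.83 3.5
tcp minus nominal [ 0.7 -2. ]
[[np.float64(-0.8), np.float64(5.0), np.float64(0.4)], [np.float64(-0.7), np.float64(5.0), np.float64(0.3)], [np.float64(-0.7), np.float64(5.0), np.float64(0.3)], [np.float64(-0.7), np.float64(5.0), np.float64(0.3)], [np.float64(-0.6), np.float64(5.0), np.float64(0.3)], [np.float64(-0.6), np.float64(5.0), np.float64(0.3)], [np.float64(-0.5), np.float64(5.1), np.float64(0.2)], [np.float64(-0.5), np.float64(5.1), np.float64(0.2)], [np.float64(-0.4), np.float64(5.1), np.float64(0.2)], [np.float64(-0.4), np.float64(5.1), np.float64(0.2)], [np.float64(-0.4), np.float64(5.1), np.float64(0.2)], [np.float64(-0.3), np.float64(5.1), np.float64(0.1)]] final head 100.3 axle 0.4689185825046468 -0.0038537229765277315
```

View pics/top7c.png

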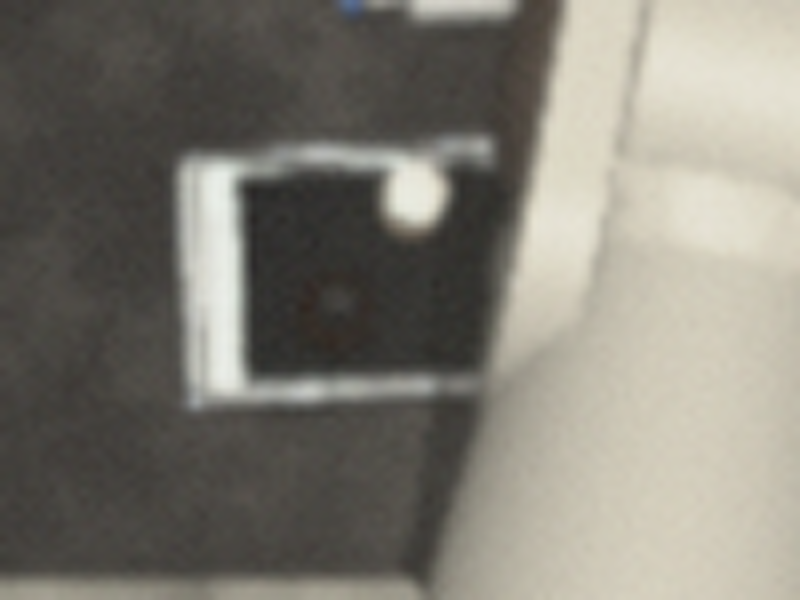

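>>> carry_out:
  increments:
    - [-0.8,0,0,0,4,0.3,80]
    - [-0.8,0,0,0,5,0.3,80]
    - [-0.8,0,0,0,5,0.3,80]
    - [-0.8,0,0,0,5,0.3,80]
    - [-0.8,0,0,0,5,0.3,80]
    - [-0.8,0,0,0,5,0.3,80]

```text
time: 10.58
ee_pos: [0.477, -0.0662, 0.0253]
tcp_rot: [-33.3, 90.0, -21.7]
wrist_force: [1.2, -1.4, 0.9]
opening: 0.0688
```

Run:
```python
from h import *
t=look("8")["top"]
q=tool()[1]
c,h=pose(t,q[1]+.084,.469,98)
plan(c,h,.158)
cv2.imwrite("pics/top8c.png",cv2.resize(t[175:250,195:295],None,fx=8,fy=8,interpolation=cv2.INTER_CUBIC))
```

```text
caddy ctr [0.4689 0.0219] head 94.69 aF 95.48 aS [92.78 95.02]
t 10.68 tcp [ 0.4767 -0.0658  0.0252] tool head 101.61 F [ 0.4 -0.3 -0.5]
axle [ 0.4734 -0.033 ] L 0.191 dx -0.0271 curv -2.79 3.71
tcp minus nominal [ 0.9 -4. ]
[[np.float64(-0.8), np.float64(5.0), np.float64(0.4)], [np.float64(-0.7), np.float64(5.0), np.float64(0.3)], [np.float64(-0.7), np.float64(5.0), np.float64(0.3)], [np.float64(-0.6), np.float64(5.0), np.float64(0.3)], [np.float64(-0.6), np.float64(5.0), np.float64(0.3)], [np.float64(-0.5), np.float64(5.1), np.float64(0.2)], [np.float64(-0.5), np.float64(5.1), np.float64(0.2)], [np.float64(-0.4), np.float64(5.1), np.float64(0.2)], [np.float64(-0.4), np.float64(5.1), np.float64(0.2)], [np.float64(-0.3), np.float64(5.1), np.float64(0.2)], [np.float64(-0.3), np.float64(5.1), np.float64(0.1)], [np.float64(-0.2), np.float64(5.1), np.float64(0.1)]] final head 100.7 axle 0.46472323030885837 0.027044947850565357
```

View pics/top8c.png

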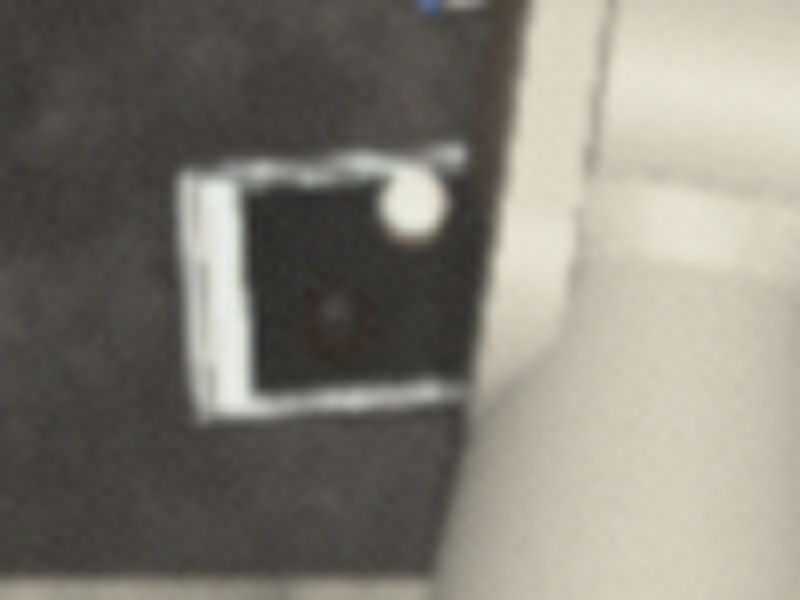

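```bash
cat >> h.py <<'E'
def pose2(im,yc,xc,h):
    c=np.array([xc,yc])
    for _ in range(3): c,h=pose(im,c[1],c[0],h)
    return c,h
E
python3 - <<'E'
from h import *
pose2(cv2.imread("pics/top0.png"),-.127,.478,88);print()
pose2(cv2.imread("pics/top6.png"),-.039,.476,91);print()
pose2(cv2.imread("pics/top7.png"),-.009,.473,93.5);print()
pose2(cv2.imread("pics/top8.png"),.022,.469,95)
E
```

```text
caddy ctr [ 0.4788 -0.1273] head 87.71 aF 87.68 aS [87.8  87.69]
caddy ctr [ 0.4787 -0.1273] head 87.67 aF 87.59 aS [87.74 87.77]
caddy ctr [ 0.4787 -0.1273] head 87.5 aF 87.64 aS [87.48 87.22]

caddy ctr [ 0.4763 -0.0393] head 90.53 aF 90.52 aS [89.79 91.3 ]
caddy ctr [ 0.4764 -0.0393] head 90.49 aF 90.53 aS [89.81 91.09]
caddy ctr [ 0.4764 -0.0393] head 90.49 aF 90.49 aS [89.92 91.05]

caddy ctr [ 0.4733 -0.0089] head 93.74 aF 94.1 aS [93.49 93.27]
caddy ctr [ 0.4731 -0.009 ] head 93.45 aF 93.93 aS [92.62 93.31]
caddy ctr [ 0.4732 -0.0089] head 93.67 aF 94.04 aS [93.51 93.08]

caddy ctr [0.4692 0.0221] head 95.57 aF 95.63 aS [95.95 95.05]
caddy ctr [0.4692 0.0221] head 95.39 aF 95.4 aS [95.83 94.93]
caddy ctr [0.4691 0.0221] head 95.35 aF 95.34 aS [95.93 94.81]
```

>>> carry_out:
  increments:
    - [0,0,0,0,3,1.2,90]
    - [-0.3,0,0,0,5,1.2,90]
    - [-0.4,0,0,0,5,1.0,90]
    - [-0.4,0,0,0,5,0.8,90]
    - [-0.4,0,0,0,5,0.6,90]

```text
time: 11.3
ee_pos: [0.4769, -0.0427, 0.0253]
tcp_rot: [-121.6, 90.0, -108.5]
wrist_force: [0.8, -0.6, -1.4]
opening: 0.077
```

```bash
cat >> h.py <<'E'
def rel(c,h):
    o,q,R=tool(); m=R.as_matrix(); th=np.degrees(np.arctan2(m[1,1],m[0,1])); a=np.radians(h); f=np.array([np.cos(a),np.sin(a)]); r=np.array([f[1],-f[0]])
    d=q[:2]-(c-.075*f); ax=c-.055*f; xd=DX+(ax[1]-DY0)/np.tan(np.radians(DH))
    print("t",round(o["time"],2),"F",np.round(o["wrist_force"],1),"tool-caddy: fwd %.1f right %.1f ang %.1f"%(d@f*1e3,d@r*1e3,th-h),"| axle",ax.round(4),"off axis right %.1f mm, heading off %.1f deg, to throat %.0f, to mouth %.0f"%((ax[0]-xd)*1e3,h-DH,(.158-ax[1])*1e3,(.112-ax[1])*1e3))
E
cat > step.py <<'E'
import sys
from h import *
tag,xc,h=sys.argv[1],float(sys.argv[2]),float(sys.argv[3]); dy=float(sys.argv[4]) if len(sys.argv)>4 else .088
t=look(tag)["top"]; q=tool()[1]
c,hh=pose2(t,q[1]+dy,xc,h); rel(c,hh)
u=int(proj("top",[xc,q[1]+.084,.05])[0]); cv2.imwrite(f"pics/top{tag}c.png",cv2.resize(t[170:250,max(0,u-60):u+55],None,fx=6.5,fy=6.5,interpolation=cv2.INTER_CUBIC))
E
python3 step.py 9 .466 97.5
```

```text
caddy ctr [0.4643 0.0431] head 99.63 aF 99.74 aS [99.75 99.28]
caddy ctr [0.4644 0.0431] head 99.69 aF 99.63 aS [100.    99.52]
caddy ctr [0.4644 0.0431] head 99.71 aF 99.73 aS [99.85 99.55]
t 11.4 F [-0.5  0.3  0. ] tool-caddy: fwd -11.3 right -2.1 ang 3.4 | axle [ 0.4737 -0.0111] off axis right 28.2 mm, heading off 10.0 deg, to throat 169, to mouth 123
```

>>> carry_out:
  increments:
    - [-0.6,0,0,0,4,1.0,90]
    - [-0.8,0,0,0,5,1.0,90]
    - [-0.8,0,0,0,5,0.8,90]
    - [-0.8,0,0,0,5,0.7,90]

```text
time: 11.9
ee_pos: [0.4757, -0.0234, 0.0253]
tcp_rot: [-15.0, 90.0, 1.1]
wrist_force: [0.2, -1.9, 0.3]
opening: 0.0769
```

```bash
python3 step.py 10 .460 102
```

```text
caddy ctr [0.4588 0.0616] head 102.99 aF 102.45 aS [103.73 103.35]
caddy ctr [0.459  0.0616] head 102.88 aF 102.5 aS [103.05 103.49]
caddy ctr [0.459  0.0616] head 102.97 aF 102.67 aS [103.03 103.51]
t 12.0 F [-0.1  0.6  0.3] tool-caddy: fwd -11.2 right -2.8 ang 3.1 | axle [0.4714 0.008 ] off axis right 25.8 mm, heading off 13.3 deg, to throat 150, to mouth 104
```

>>> carry_out:
  increments:
    - [0,0,0,0,4,0.3,90]
    - [0,0,0,0,5,0.3,90]
    - [0.2,0,0,0,5,0.1,90]
    - [0.2,0,0,0,5,0,90]
    - [0.2,0,0,0,5,0,90]

```text
time: 12.62
ee_pos: [0.4697, -0.0002, 0.0253]
tcp_rot: [-15.9, 90.0, -0.5]
wrist_force: [1.0, -1.5, -0.2]
opening: 0.0771
```

```bash
python3 step.py 11 .453 105
```

```text
caddy ctr [0.4513 0.0823] head 104.96 aF 105.0 aS [105.48 104.34]
caddy ctr [0.4518 0.0824] head 105.95 aF 104.96 aS [107.04 106.84]
caddy ctr [0.452  0.0825] head 105.57 aF 104.9 aS [106.15 106.32]
t 12.72 F [ 0.3 -0.3 -0.1] tool-caddy: fwd -9.0 right -5.3 ang -0.1 | axle [0.4667 0.0295] off axis right 21.0 mm, heading off 15.9 deg, to throat 128, to mouth 82
```

View pics/top11.png

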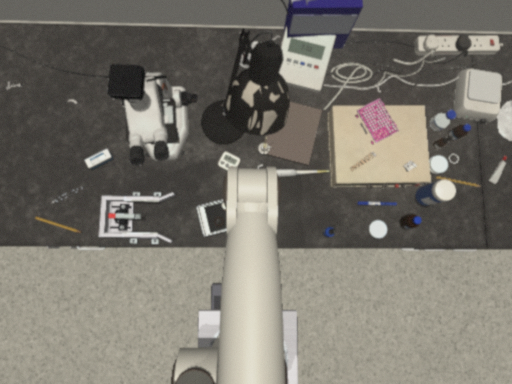

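>>> carry_out:
  increments:
    - [0.3,0,0,0,3,1.3,90]
    - [0.8,0,0,0,5,1.3,90]
    - [1.2,0,0,0,5,1,90]
    - [1.2,0,0,0,5,0,90]
    - [1.0,0,0,0,5,-0.2,90]

```text
time: 13.35
ee_pos: [0.4673, 0.0231, 0.0252]
tcp_rot: [173.8, 90.0, -175.3]
wrist_force: [-0.9, -1.9, 0.1]
opening: 0.0768
```

```bash
python3 step.py 12 .446 104.5 .084
```

```text
caddy ctr [0.4499 0.1063] head 102.62 aF 101.88 aS [101.9  104.81]
caddy ctr [0.4501 0.1063] head 102.76 aF 101.85 aS [101.77 105.58]
caddy ctr [0.4506 0.1063] head 102.81 aF 101.73 aS [101.97 105.81]
t 13.45 F [-0.1  0.1  0.3] tool-caddy: fwd -9.6 right -2.0 ang -1.9 | axle [0.4628 0.0527] off axis right 17.0 mm, heading off 13.1 deg, to throat 105, to mouth 59
```

View pics/top12c.png

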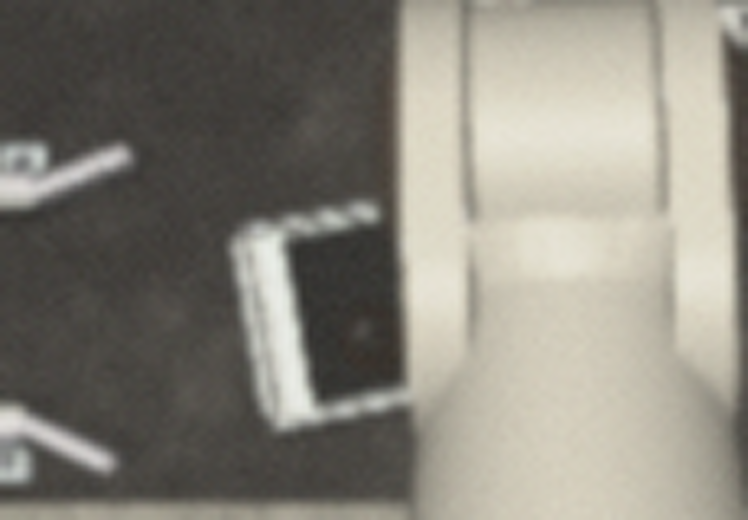

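```bash
sed -i 's/np.linspace(-.03,.06,25)/np.linspace(.025,.068,25)/g; s/head=.5\*(aF+np.mean(aS))/head=.7*aF+.3*np.mean(aS)/' h.py
python3 - <<'E'
from h import *
for t,a in((10,(.0616,.459,103)),(11,(.0825,.452,105)),(12,(.1063,.450,102))):
    c,h=pose2(cv2.imread(f"pics/top{t}.png"),*a)
rel(c,h)
E
```

```text
caddy ctr [0.4583 0.0614] head 102.59 aF 102.17 aS [105.87 101.28]
caddy ctr [0.4585 0.0615] head 102.82 aF 102.63 aS [105.36 101.19]
caddy ctr [0.4586 0.0615] head 102.99 aF 102.7 aS [105.84 101.48]
caddy ctr [0.4511 0.0823] head 105.12 aF 105.0 aS [106.89 103.94]
caddy ctr [0.4512 0.0823] head 105.16 aF 104.99 aS [107.15 103.97]
caddy ctr [0.4512 0.0822] head 105.18 aF 105.09 aS [107.05 103.73]
caddy ctr [0.4489 0.106 ] head 101.98 aF 101.98 aS [102.68 101.3 ]
caddy ctr [0.4488 0.106 ] head 101.92 aF 101.94 aS [101.68 102.08]
caddy ctr [0.4487 0.106 ] head 101.92 aF 102.01 aS [101.59 101.82]
t 13.45 F [-0.1  0.1  0.3] tool-caddy: fwd -9.7 right 1.2 ang -1.0 | axle [0.4601 0.0522] off axis right 14.3 mm, heading off 12.2 deg, to throat 106, to mouth 60
```

>>> carry_out:
  increments:
    - [-0.5,0,0,0,4,0,90]
    - [-0.3,0,0,0,5,0,90]
    - [0,0,0,0,5,0,90]
    - [0.3,0,0,0,5,0,90]

```text
time: 13.95
ee_pos: [0.4637, 0.0417, 0.0253]
tcp_rot: [-84.6, 90.0, -73.1]
wrist_force: [-0.8, -2.2, 0.6]
opening: 0.0767
```

```bash
python3 step.py 13 .444 101.5 .084
```

```text
caddy ctr [0.4457 0.124 ] head 101.76 aF 101.5 aS [103.47 101.25]
caddy ctr [0.4457 0.124 ] head 101.64 aF 101.7 aS [102.43 100.59]
caddy ctr [0.4456 0.1239] head 101.56 aF 101.64 aS [101.86 100.86]
t 14.05 F [-0.5  0.5 -0.9] tool-caddy: fwd -8.9 right 1.2 ang -0.1 | axle [0.4566 0.0701] off axis right 10.7 mm, heading off 11.9 deg, to throat 88, to mouth 42
```

>>> carry_out:
  increments:
    - [1.0,0,0,0,4,-0.2,90]
    - [1.2,0,0,0,5,-0.4,90]
    - [1.2,0,0,0,5,-0.6,90]
    - [0.9,0,0,0,5,-0.6,90]

```text
time: 14.55
ee_pos: [0.4587, 0.0601, 0.0253]
tcp_rot: [-8.5, 90.0, -1.4]
wrist_force: [0.5, -1.8, 0.3]
opening: 0.0768
```

```bash
python3 step.py 14 .441 99.5 .084
```

```text
caddy ctr [0.4445 0.1441] head 98.44 aF 98.71 aS [97.62 98.01]
caddy ctr [0.4443 0.144 ] head 98.17 aF 98.55 aS [96.68 97.88]
caddy ctr [0.4444 0.1441] head 98.34 aF 98.73 aS [96.89 97.95]
t 14.65 F [0.3 0.  0. ] tool-caddy: fwd -9.9 right 2.0 ang -1.2 | axle [0.4524 0.0897] off axis right 6.4 mm, heading off 8.6 deg, to throat 68, to mouth 22
```

View pics/top14c.png

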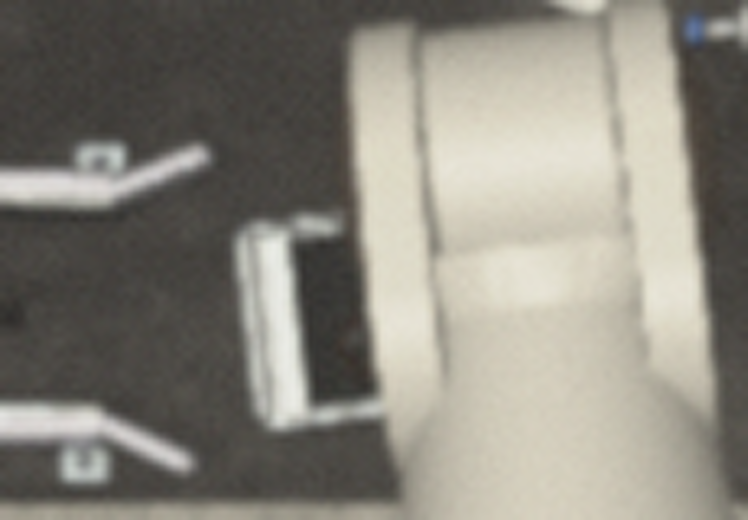

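>>> carry_out:
  increments:
    - [0.3,0,0,0,4,-0.3,90]
    - [0.6,0,0,0,5,-0.4,90]
    - [0.6,0,0,0,5,-0.4,90]
    - [0.6,0,0,0,5,-0.4,90]

```text
time: 15.15
ee_pos: [0.4551, 0.0788, 0.0253]
tcp_rot: [-4.1, 90.0, 0.9]
wrist_force: [-1.3, -1.7, 0.5]
opening: 0.0771
```

```bash
python3 step.py 15 .443 96.5 .084
```

```text
caddy ctr [0.4433 0.1628] head 94.51 aF 96.0 aS [87.59 94.5 ]
caddy ctr [0.4436 0.1632] head 94.39 aF 96.11 aS [86.84 93.92]
caddy ctr [0.4436 0.1632] head 94.58 aF 95.99 aS [88.34 94.24]
t 15.25 F [-0.2  0.3 -0. ] tool-caddy: fwd -9.7 right 4.8 ang 0.5 | axle [0.448  0.1083] off axis right 1.9 mm, heading off 4.9 deg, to throat 50, to mouth 4
```

View pics/top15c.png

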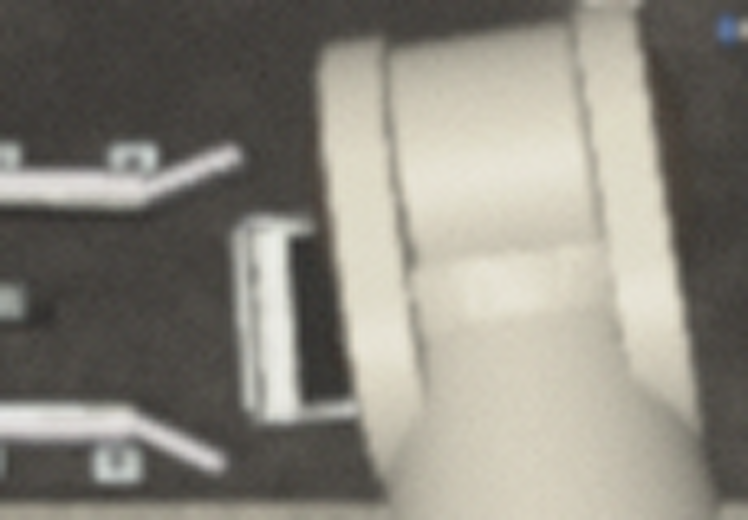

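Run:
```python
from h import *
u=int(proj("top",[.443,.0788+.084,.05])[0]); u0=u-60; print(u0)
def c(x,y,z): return onz("top",u0+(x+.5)/6.5-.5,170+(y+.5)/6.5-.5,z)
for n,x,y,z in(("far corner",236,219,.05),("near corner",250,420,.05),("far flare tip",238,150,.039),("near flare tip",222,465,.039),("catch tip",20,302,.06)): print(n,c(x,y,z).round(4))
s=cv2.imread("pics/scene15.png"); cv2.imwrite("pics/scene15c.png",cv2.resize(s[120:250,120:280],None,fx=5,fy=5,interpolation=cv2.INTER_CUBIC))
```

```text
137
far corner [0.4879 0.2417 0.05  ]
near corner [0.3893 0.2313 0.05  ]
far flare tip [0.5238 0.244  0.039 ]
near flare tip [0.3676 0.2461 0.039 ]
catch tip [0.4451 0.3425 0.06  ]
```

View pics/scene15c.png

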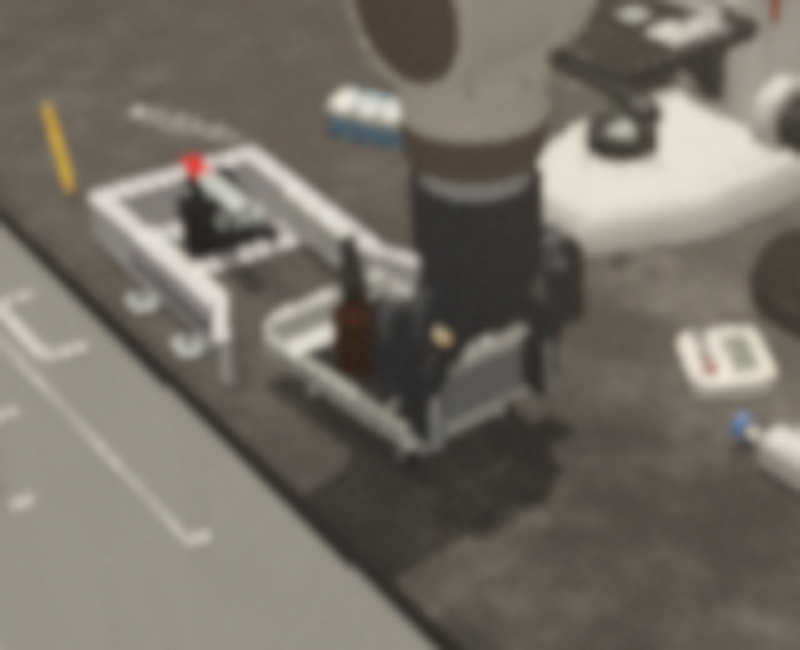

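>>> carry_out:
  increments:
    - [-0.6,0,0,0,4,0,90]
    - [-0.3,0,0,0,5,0,90]
    - [0,0,0,0,5,0,90]
    - [0.6,0,0,0,4,0,90]

```text
time: 15.75
ee_pos: [0.4532, 0.0967, 0.0252]
tcp_rot: [-172.6, 90.0, -167.2]
wrist_force: [-0.6, -1.8, -0.0]
opening: 0.0766
```

```bash
cat > st2.py <<'E'
import sys
from h import *
tag=sys.argv[1]; yf=float(sys.argv[2]); t=look(tag)["top"]; s=cv2.imread(f"pics/scene{tag}.png")
o,q,R=tool(); m=R.as_matrix(); print("tcp",q.round(4),"tool head",round(float(np.degrees(np.arctan2(m[1,1],m[0,1]))),2),"F",o["wrist_force"].round(1),"t",round(o["time"],2))
u=int(proj("top",[.446,q[1]+.15,.05])[0]); u0,v0=u-45,175; print("crop origin",u0,v0,"scale 8")
cv2.imwrite(f"pics/top{tag}c.png",cv2.resize(t[v0:v0+75,u0:u0+95],None,fx=8,fy=8,interpolation=cv2.INTER_CUBIC))
cv2.imwrite(f"pics/scene{tag}c.png",cv2.resize(s[115:245,110:270],None,fx=5,fy=5,interpolation=cv2.INTER_CUBIC))
E
python3 st2.py 16 0
```

```text
tcp [0.4533 0.097  0.0253] tool head 95.34 F [ 0.5 -0.   0.3] t 15.85
crop origin 125 175 scale 8
```

View pics/top16c.png

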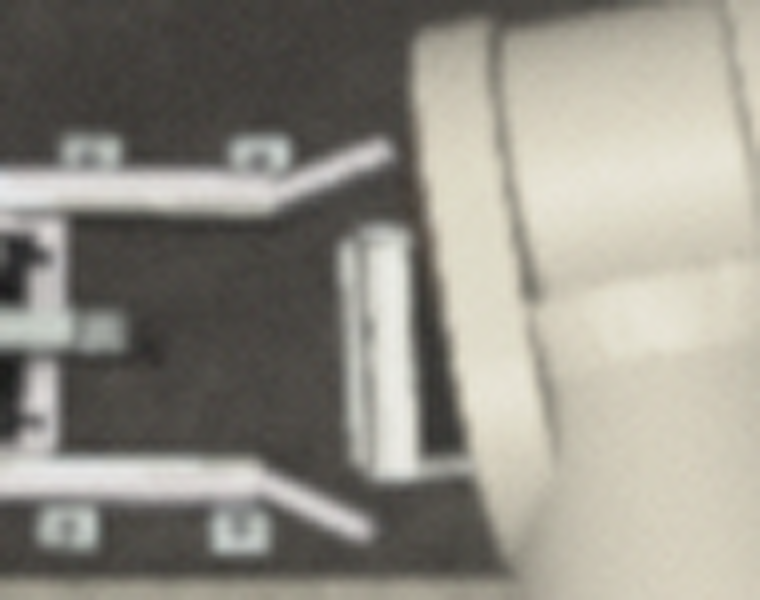

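```bash
cat > cc.py <<'E'
import sys
from h import *
def run(u0,v0,sc,items):
    for n,x,y,z in items: print(n,onz("top",u0+(x+.5)/sc-.5,v0+(y+.5)/sc-.5,z).round(4))
E
python3 - <<'E'
from cc import *
run(125,175,8,[("far front",340,240,.05),("near front",357,465,.05),("near corner white",375,480,.05),("far corner white",385,225,.05),("far flare tip",392,152,.039),("near tip",370,535,.039),("far rail inner end",275,213,0),("near rail inner end",262,460,.039),("plate T",68,215,.02),("plate B",60,455,.02),("catch tip",128,332,.06),
("far rail outer",0,168,.039),("far rail outer R",265,172,.039)])
E
```

```text
far front [0.4835 0.2601 0.05  ]
near front [0.3939 0.2499 0.05  ]
near corner white [0.3881 0.2426 0.05  ]
far corner white [0.4897 0.2424 0.05  ]
far flare tip [0.5209 0.2427 0.039 ]
near tip [0.3666 0.2458 0.039 ]
far rail inner end [0.5002 0.2977 0.    ]
near rail inner end [0.396  0.2898 0.039 ]
plate T [0.4961 0.3773 0.02  ]
plate B [0.3981 0.3755 0.02  ]
catch tip [0.445  0.3396 0.06  ]
far rail outer [0.5126 0.3998 0.039 ]
far rail outer R [0.5121 0.2935 0.039 ]
```

View pics/scene16c.png

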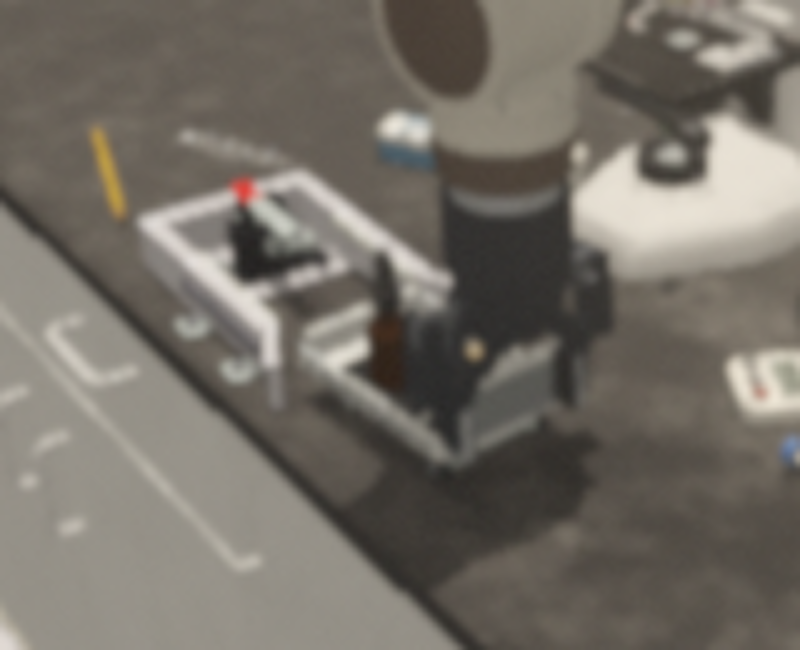

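>>> carry_out:
  increments:
    - [0.6,0,0,0,4,0,90]
    - [0.7,0,0,0,5,-0.2,90]
    - [0.7,0,0,0,5,-0.3,90]
    - [0.6,0,0,0,4,-0.3,90]

```text
time: 16.35
ee_pos: [0.4511, 0.1146, 0.0253]
tcp_rot: [169.1, 90.0, 171.9]
wrist_force: [-1.1, -0.6, 0.7]
opening: 0.0766
```

```bash
python3 st2.py 17 0
```

```text
tcp [0.4512 0.1149 0.0253] tool head 92.75 F [ 0.2 -0.6 -0.5] t 16.45
crop origin 120 175 scale 8
```

View pics/top17c.png

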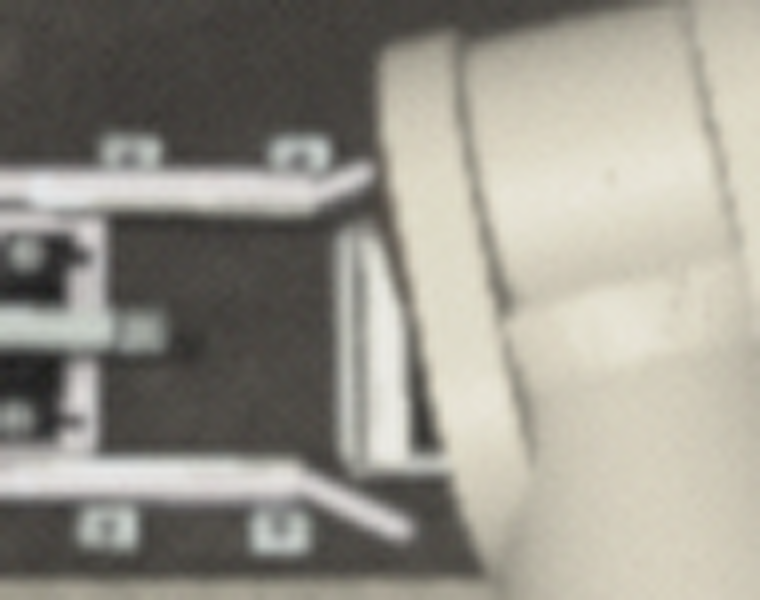

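Run:
```python
from cc import *
run(120,175,8,[("far front",335,230,.05),("near front",345,460,.05),("near corner",350,470,.05),("far corner",345,222,.05),("near rail inner end",300,458,.039),("far rail inner end base",320,213,0)])
```

```text
far front [0.4873 0.2781 0.05  ]
near front [0.3957 0.2704 0.05  ]
near corner [0.3918 0.2683 0.05  ]
far corner [0.4906 0.2742 0.05  ]
near rail inner end [0.3968 0.2907 0.039 ]
far rail inner end base [0.5003 0.2956 0.    ]
```

View pics/scene17c.png

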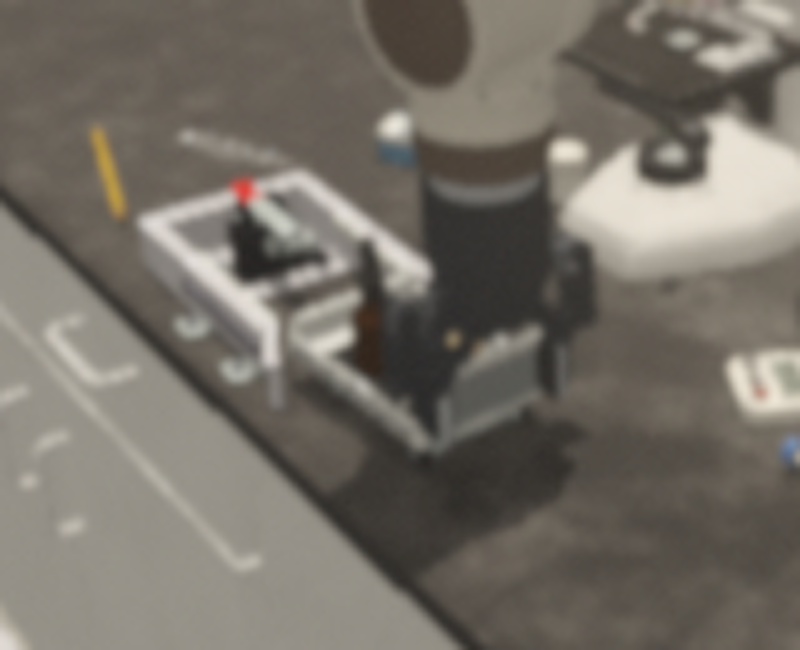

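>>> carry_out:
  increments:
    - [0.8,0,0,0,3,-0.2,90]
    - [0.8,0,0,0,4,-0.2,90]
    - [0.7,0,0,0,4,-0.2,90]
    - [0.5,0,0,0,4,-0.2,90]

```text
time: 16.95
ee_pos: [0.4499, 0.1295, 0.0252]
tcp_rot: [-162.9, 90.0, -163.0]
wrist_force: [-0.3, -2.8, 0.8]
opening: 0.0771
```

```bash
python3 st2.py 18 0
```

```text
tcp [0.4501 0.1298 0.0253] tool head 89.95 F [ 0.5 -0.4 -0.3] t 17.05
crop origin 115 175 scale 8
```

View pics/top18c.png

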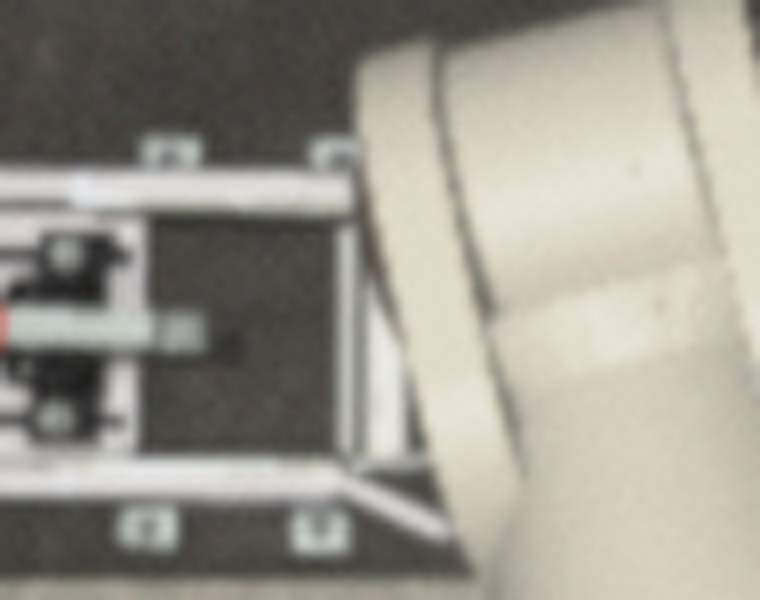

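View pics/scene18c.png

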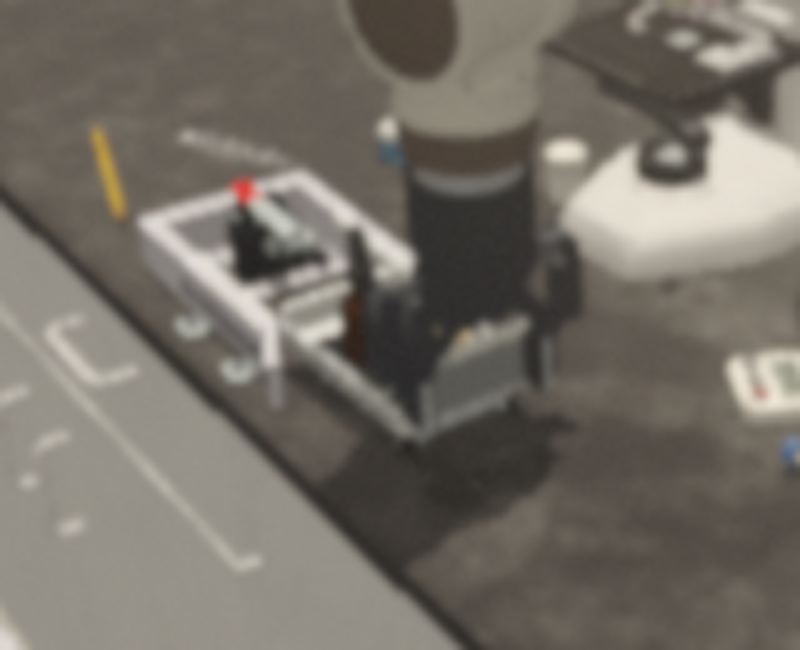

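>>> carry_out:
  increments:
    - [0.4,0,0,0,3,-0.2,90]
    - [0.2,0,0,0,4,-0.2,90]
    - [0,0,0,0,4,-0.2,90]
    - [0,0,0,0,4,-0.1,90]

```text
time: 17.55
ee_pos: [0.4494, 0.1445, 0.0252]
tcp_rot: [-151.1, 90.0, -151.8]
wrist_force: [-0.6, -2.3, 0.2]
opening: 0.0767
```

```bash
python3 st2.py 19 0
```

```text
tcp [0.4496 0.1448 0.0253] tool head 89.37 F [-0.3  1.  -0.4] t 17.65
crop origin 110 175 scale 8
```

View pics/top19c.png

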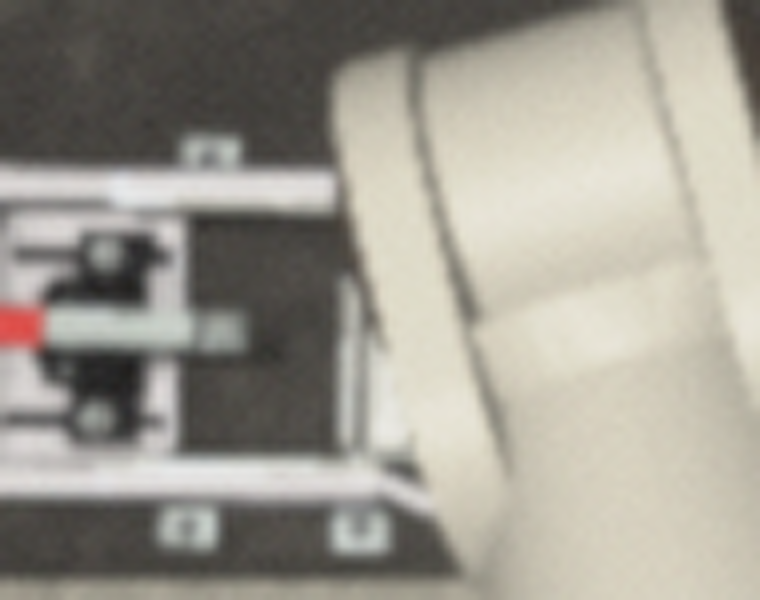

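>>> carry_out:
  increments:
    - [0,0,0,0,3,-0.1,90]
    - [-0.1,0,0,0,4,-0.1,90]
    - [-0.1,0,0,0,4,0,90]
    - [0,0,0,0,4,0,90]

```text
time: 18.15
ee_pos: [0.4494, 0.1595, 0.0253]
tcp_rot: [-122.9, 90.0, -123.4]
wrist_force: [-0.8, -2.2, 0.8]
opening: 0.0769
```

```bash
python3 st2.py 20 0
```

```text
tcp [0.4495 0.1598 0.0253] tool head 89.56 F [ 0.4 -0.6 -0.8] t 18.25
crop origin 105 175 scale 8
```

View pics/scene20c.png

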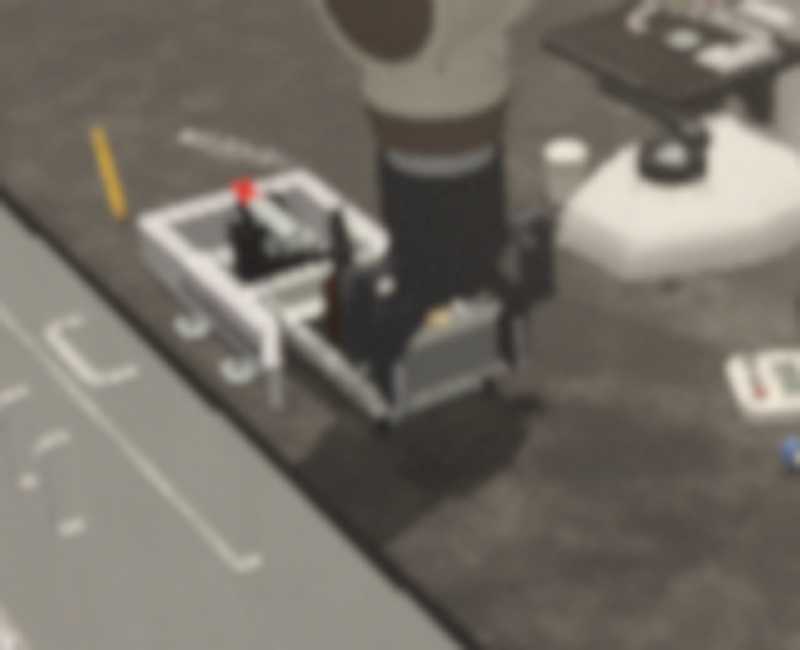

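View pics/top20c.png

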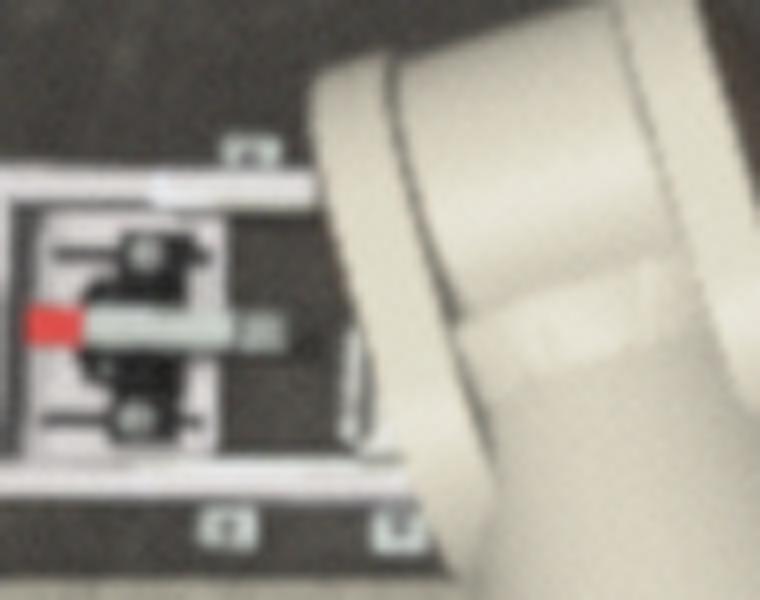

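>>> carry_out:
  increments:
    - [0,0,0,0,3,0,90]
    - [0,0,0,0,4,0,90]
    - [0,0,0,0,4,0,90]
    - [0,0,0,0,3,0,90]
    - [0,0,0,0,2,0,90]

```text
time: 18.88
ee_pos: [0.4496, 0.1755, 0.0253]
tcp_rot: [28.0, 90.0, 27.6]
wrist_force: [0.8, -2.2, 0.9]
opening: 0.077
```

```bash
python3 st2.py 21 0
```

```text
tcp [0.4495 0.1756 0.0253] tool head 89.56 F [ 0.9 -0.2 -0.5] t 18.98
crop origin 100 175 scale 8
```

View pics/scene21c.png

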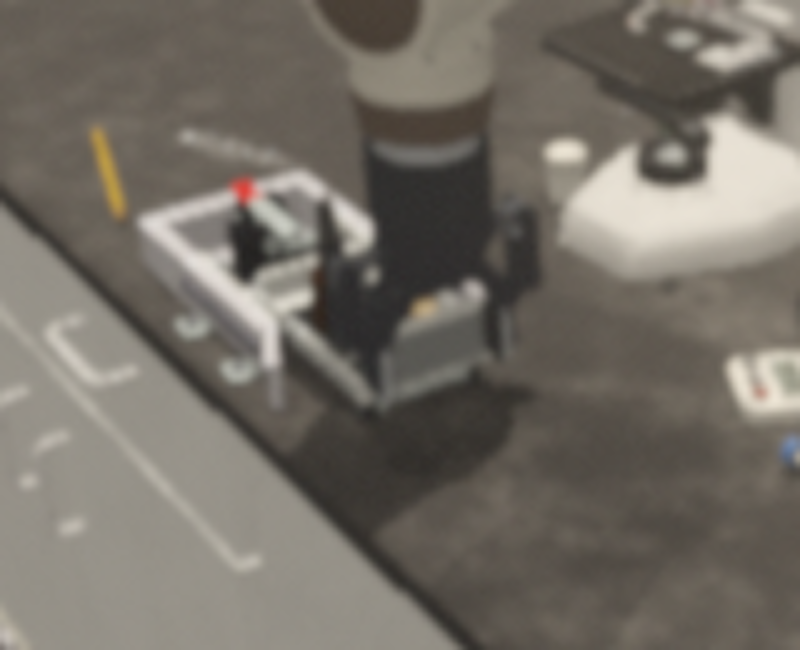

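>>> carry_out:
  increments:
    - [0,0,0,0,2,0,90]
    - [0,0,0,0,2,0,90]
    - [0,0,0,0,2,0,90]

```text
time: 19.35
ee_pos: [0.4495, 0.1813, 0.0253]
tcp_rot: [-150.4, 90.0, -150.9]
wrist_force: [-0.2, -2.0, 0.7]
opening: 0.0769
```

>>> carry_out:
  increments:
    - [0,0,0,0,2,0,90]
    - [0,0,0,0,2,0,90]
    - [0,0,0,0,1,0,90]

```text
time: 19.73
ee_pos: [0.4496, 0.1864, 0.0252]
tcp_rot: [-159.8, 90.0, -160.2]
wrist_force: [-0.2, -1.5, 0.3]
opening: 0.0769
```

>>> carry_out:
  increments:
    - [0,0,0,0,1,0,90]
    - [0,0,0,0,1,0,90]
    - [0,0,0,0,1,0,90]

```text
time: 20.1
ee_pos: [0.4496, 0.1893, 0.0253]
tcp_rot: [-174.7, 90.0, -175.2]
wrist_force: [-0.4, -2.2, 0.6]
opening: 0.0768
```

>>> carry_out:
  increments:
    - [0,0,0,0,1,0,90]
    - [0,0,0,0,1,0,90]
    - [0,0,0,0,1,0,90]

```text
time: 20.48
ee_pos: [0.4497, 0.1923, 0.0253]
tcp_rot: [-11.4, 90.0, -11.8]
wrist_force: [-1.9, -1.5, 0.4]
opening: 0.0765
```

>>> carry_out:
  increments:
    - [0,0,0,0,1,0,90]
    - [0,0,0,0,1,0,90]
    - [0,0,0,0,1,0,90]

```text
time: 20.85
ee_pos: [0.4497, 0.1953, 0.0253]
tcp_rot: [-96.8, 90.0, -97.3]
wrist_force: [-0.3, -3.5, 0.1]
opening: 0.0768
```

```bash
python3 st2.py 22 0
```

```text
tcp [0.4497 0.1954 0.0253] tool head 89.54 F [-0.9 -1.5 -0.2] t 20.95
crop origin 94 175 scale 8
```

View pics/scene22c.png

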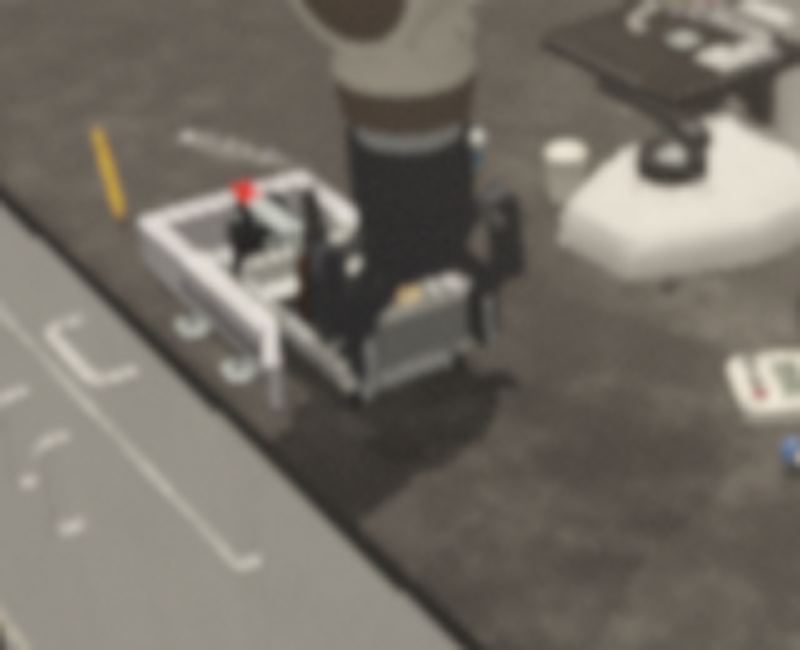

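View pics/top22c.png

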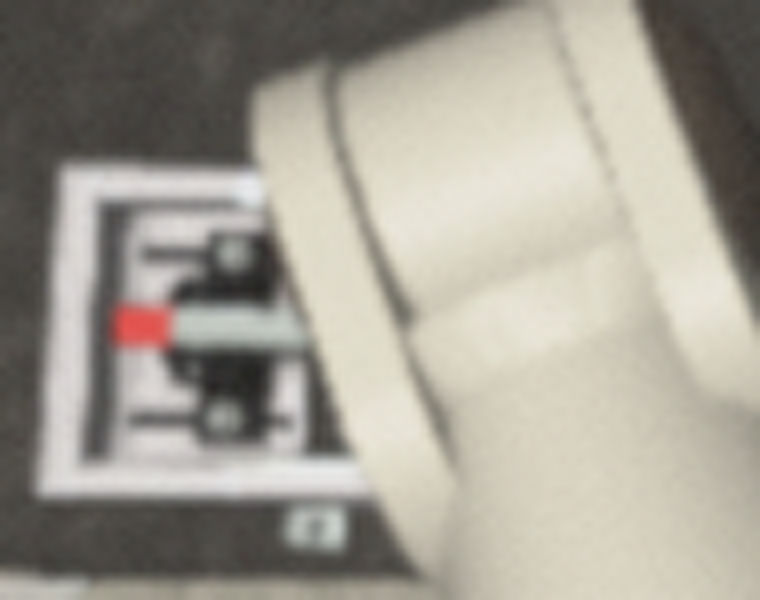

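>>> carry_out:
  increments:
    - [0,0,0,0,1,0,90]
    - [0,0,0,0,1,0,90]
    - [0,0,0,0,1,0,90]

```text
time: 21.32
ee_pos: [0.4497, 0.1983, 0.0253]
tcp_rot: [-116.5, 90.0, -117.0]
wrist_force: [-0.4, -3.1, 0.7]
opening: 0.0768
```

>>> carry_out:
  increments:
    - [0,0,0,0,1,0,90]
    - [0,0,0,0,1,0,90]
    - [0,0,0,0,1,0,90]

```text
time: 21.7
ee_pos: [0.4497, 0.2013, 0.0253]
tcp_rot: [-118.2, 90.0, -118.7]
wrist_force: [0.1, -3.4, 0.6]
opening: 0.0767
```

>>> carry_out:
  increments:
    - [0,0,0,0,1,0,90]
    - [0,0,0,0,1,0,90]

```text
time: 21.95
ee_pos: [0.4497, 0.2033, 0.0253]
tcp_rot: [-105.6, 90.0, -106.1]
wrist_force: [-0.7, -3.3, -0.6]
opening: 0.0771
```

>>> carry_out:
  increments:
    - [0,0,0,0,1,0,90]
    - [0,0,0,0,1,0,90]

```text
time: 22.2
ee_pos: [0.4498, 0.2054, 0.0253]
tcp_rot: [81.8, 90.0, 81.4]
wrist_force: [-0.3, -2.9, -0.2]
opening: 0.0771
```

>>> carry_out:
  increments:
    - [0,0,0,0,1,0,90]
    - [0,0,0,0,1,0,90]

```text
time: 22.45
ee_pos: [0.4498, 0.2075, 0.0253]
tcp_rot: [85.0, 90.0, 84.5]
wrist_force: [0.3, -1.5, 0.7]
opening: 0.0768
```

>>> carry_out:
  increments:
    - [0,0,0,0,1,0,90]
    - [0,0,0,0,1,0,90]

```text
time: 22.7
ee_pos: [0.4498, 0.209, 0.0253]
tcp_rot: [-91.0, 90.0, -91.5]
wrist_force: [-1.5, -5.5, 1.5]
opening: 0.0767
```

>>> carry_out:
  increments:
    - [0,0,0,0,1,0,90]
    - [0,0,0,0,0.5,0,90]

```text
time: 22.95
ee_pos: [0.4498, 0.2104, 0.0253]
tcp_rot: [-90.3, 90.0, -90.8]
wrist_force: [-0.7, -5.9, 1.8]
opening: 0.0769
```

>>> carry_out:
  increments:
    - [0,0,0,0,0.5,0,90]
    - [0,0,0,0,0.5,0,90]

```text
time: 23.2
ee_pos: [0.4498, 0.2114, 0.0253]
tcp_rot: [-92.5, 89.9, -93.0]
wrist_force: [-0.6, -5.4, 0.3]
opening: 0.0768
```

>>> carry_out:
  increments:
    - [0,0,0,0,0.5,0,90]
    - [0,0,0,0,0.5,0,90]

```text
time: 23.45
ee_pos: [0.4498, 0.2124, 0.0253]
tcp_rot: [-91.6, 90.0, -92.1]
wrist_force: [-0.2, -5.9, 2.4]
opening: 0.0768
```

>>> carry_out:
  increments:
    - [0,0,0,0,0.5,0,90]
    - [0,0,0,0,0.5,0,90]

```text
time: 23.7
ee_pos: [0.4498, 0.2131, 0.0253]
tcp_rot: [-89.2, 89.9, -89.7]
wrist_force: [-1.0, -8.6, 1.5]
opening: 0.0768
```

>>> carry_out:
  increments:
    - [0,0,0,0,0.5,0,90]
    - [0,0,0,0,0,0,90]

```text
time: 23.95
ee_pos: [0.4498, 0.2136, 0.0253]
tcp_rot: [-91.2, 89.9, -91.7]
wrist_force: [-0.1, -8.8, 2.1]
opening: 0.0767
```

```bash
python3 st2.py 23 0
```

```text
tcp [0.4498 0.2136 0.0253] tool head 89.52 F [-0.8 -7.5  2. ] t 24.05
crop origin 88 175 scale 8
```

View pics/scene23c.png

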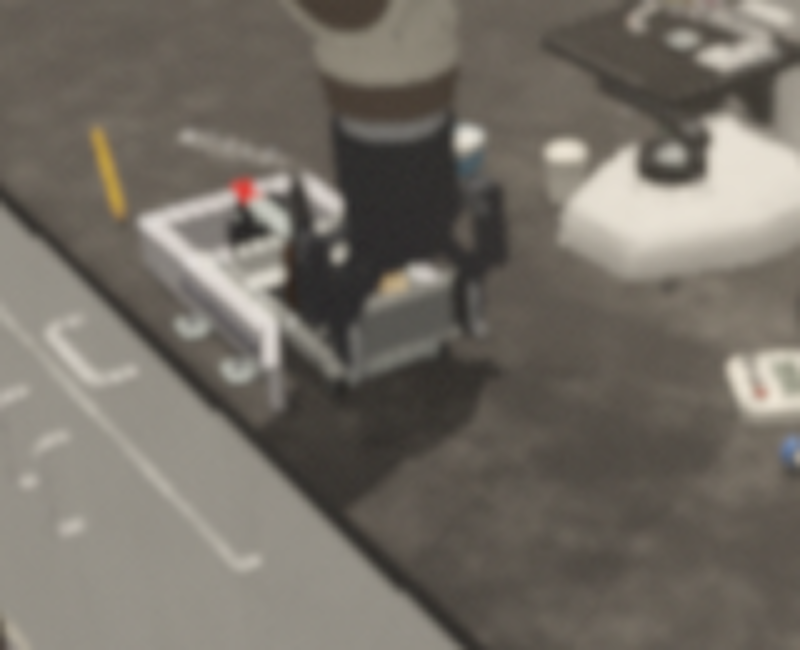

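>>> carry_out:
  increments:
    - [0,0,0,0,0.5,0,90]
    - [0,0,0,0,0,0,90]

```text
time: 24.3
ee_pos: [0.4498, 0.214, 0.0253]
tcp_rot: [-90.9, 89.9, -91.4]
wrist_force: [-0.5, -7.5, 1.6]
opening: 0.0769
```

>>> carry_out:
  increments:
    - [0,0,0,0,0.5,0,90]
    - [0,0,0,0,0,0,90]

```text
time: 24.55
ee_pos: [0.4498, 0.2145, 0.0253]
tcp_rot: [-90.7, 89.9, -91.2]
wrist_force: [-0.1, -8.3, 0.9]
opening: 0.077
```

>>> carry_out:
  increments:
    - [0,0,0,0,0.5,0,90]
    - [0,0,0,0,0,0,90]

```text
time: 24.8
ee_pos: [0.4498, 0.2149, 0.0252]
tcp_rot: [-92.3, 89.9, -92.7]
wrist_force: [-0.3, -8.9, 2.0]
opening: 0.0766
```

>>> carry_out:
  increments:
    - [0,0,0,0,0.5,0,90]
    - [0,0,0,0,0,0,90]

```text
time: 25.05
ee_pos: [0.4498, 0.2154, 0.0253]
tcp_rot: [-90.7, 89.9, -91.2]
wrist_force: [-0.9, -9.4, 2.3]
opening: 0.0769
```

>>> carry_out:
  increments:
    - [0,0,0,0,0.5,0,90]
    - [0,0,0,0,0,0,90]

```text
time: 25.3
ee_pos: [0.4498, 0.2158, 0.0253]
tcp_rot: [-91.1, 89.9, -91.6]
wrist_force: [-1.5, -9.1, 1.3]
opening: 0.0766
```

>>> carry_out:
  increments:
    - [0,0,0,0,0,0,90]

```text
time: 25.42
ee_pos: [0.4498, 0.2158, 0.0253]
tcp_rot: [-91.6, 89.9, -92.1]
wrist_force: [0.3, -9.6, 2.1]
opening: 0.0767
```

```bash
python3 st2.py 24 0
python3 - <<'E'
import cv2
a=[cv2.resize(cv2.imread(f"pics/scene{t}.png")[140:180,145:185],None,fx=9,fy=9,interpolation=cv2.INTER_CUBIC) for t in(20,24)]
cv2.imwrite("pics/cat.png",cv2.hconcat(a))
E
```

```text
tcp [0.4498 0.2158 0.0253] tool head 89.51 F [-0.7 -8.9  1.6] t 25.52
crop origin 88 175 scale 8
```

View pics/cat.png

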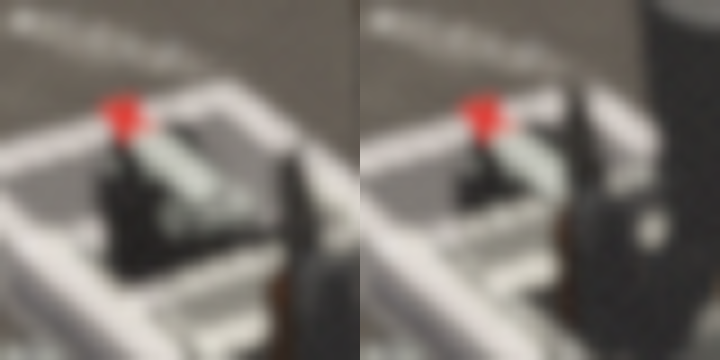

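>>> carry_out:
  increments:
    - [0,0,0,0,0.5,0,90]
    - [0,0,0,0,0,0,90]

```text
time: 25.78
ee_pos: [0.4498, 0.2163, 0.0253]
tcp_rot: [-91.1, 89.9, -91.6]
wrist_force: [-0.8, -10.2, 3.6]
opening: 0.077
```

>>> carry_out:
  increments:
    - [0,0,0,0,-1,0,90]
    - [0,0,0,0,-1,0,90]

```text
time: 26.02
ee_pos: [0.4498, 0.2148, 0.0253]
tcp_rot: [-92.1, 90.0, -92.6]
wrist_force: [-1.0, -6.1, 1.1]
opening: 0.0774
```

>>> carry_out:
  increments:
    - [0,0,0,0,-1,0,90]
    - [0,0,0,0,0,0,90]

```text
time: 26.28
ee_pos: [0.4498, 0.2139, 0.0253]
tcp_rot: [-92.3, 90.0, -92.8]
wrist_force: [-0.2, -6.5, 1.1]
opening: 0.0771
```

>>> carry_out:
  increments:
    - [0,0,0,0,-1,0,90]
    - [0,0,0,0,0,0,90]

```text
time: 26.52
ee_pos: [0.4498, 0.213, 0.0253]
tcp_rot: [-84.9, 90.0, -85.3]
wrist_force: [-1.4, -5.3, 0.7]
opening: 0.0771
```

>>> carry_out:
  increments:
    - [0,0,0,0,-1,0,90]
    - [0,0,0,0,0,0,90]

```text
time: 26.78
ee_pos: [0.4499, 0.2126, 0.0253]
tcp_rot: [77.0, 89.9, 76.5]
wrist_force: [-0.2, -0.8, -0.1]
opening: 0.0766
```

>>> carry_out:
  increments:
    - [0,0,0,0,-3,0,90]
    - [0,0,0,0,-6,0,90]
    - [0,0,0,0,-12,0,90]
    - [0,0,0,0,-20,0,90]
    - [0,0,0,0,-20,0,90]
    - [0,0,0,0,0,0,90]

```text
time: 27.52
ee_pos: [0.4493, 0.1499, 0.0254]
tcp_rot: [-11.2, 90.0, -11.8]
wrist_force: [-1.2, -0.0, 0.0]
opening: 0.0768
```

```bash
python3 st2.py 25 0
python3 - <<'E'
import cv2
a=[cv2.resize(cv2.imread(f"pics/scene{t}.png")[140:180,145:185],None,fx=9,fy=9,interpolation=cv2.INTER_CUBIC) for t in(24,25)]
cv2.imwrite("pics/cat2.png",cv2.hconcat(a))
E
```

```text
tcp [0.4495 0.151  0.0254] tool head 89.49 F [ 0.6 -0.1  0. ] t 27.62
crop origin 108 175 scale 8
```

View pics/scene25c.png

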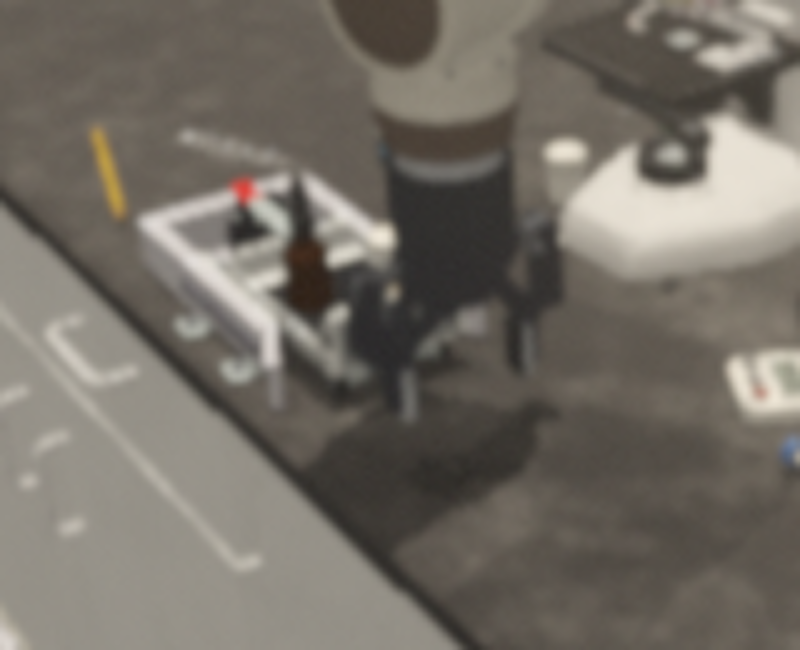

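View pics/cat2.png

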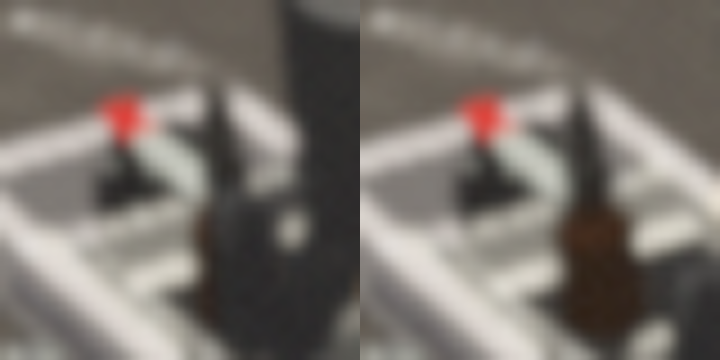

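>>> carry_out:
  increments:
    - [0,0,0,-20,-20,0,90]
    - [0,0,0,-40,-30,0,90]
    - [0,0,0,-40,-40,0,90]
    - [0,0,0,-40,-45,0,90]
    - [0,0,0,-30,-45,0,90]
    - [0,0,0,0,-45,0,90]
    - [0,0,0,0,-30,0,90]
    - [0,0,0,0,0,0,90]
    - [0,0,0,0,0,0,90]

```text
time: 28.75
ee_pos: [0.4474, -0.1032, 0.1952]
tcp_rot: [107.3, 90.0, 106.8]
wrist_force: [0.2, -0.3, -0.4]
opening: 0.0771
```

Run:
```python
from h import *
i=look("26"); o=tool()[0]; print(o["time"],o["ee_pos"],o["wrist_force"])
cv2.imwrite("pics/top26c.png",cv2.resize(i["top"][175:250,90:190],None,fx=8,fy=8,interpolation=cv2.INTER_CUBIC))
cv2.imwrite("pics/scene26c.png",cv2.resize(i["scene"][125:215,120:240],None,fx=6.5,fy=6.5,interpolation=cv2.INTER_CUBIC))
```

```text
28.85 [ 0.44743079 -0.10280451  0.19527222] [0.79621229 0.20657287 0.60374956]
```

View pics/top26c.png

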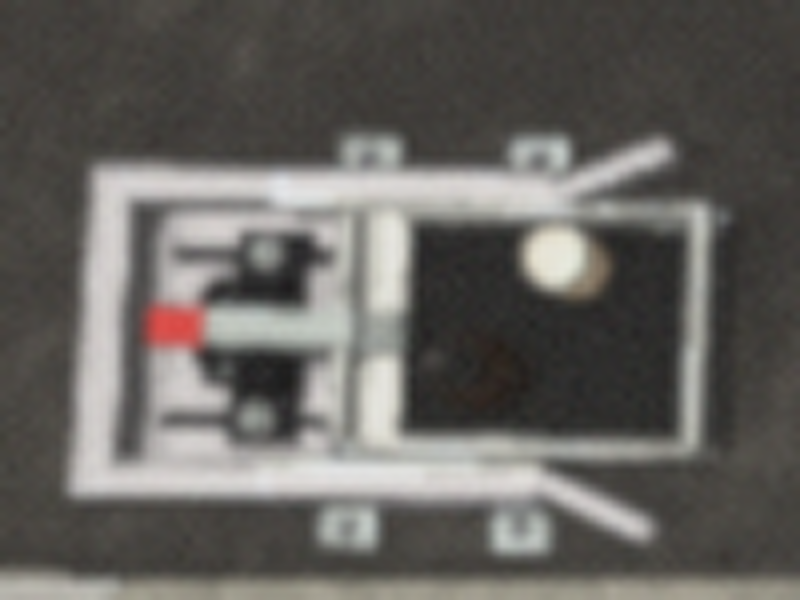

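View pics/scene26c.png

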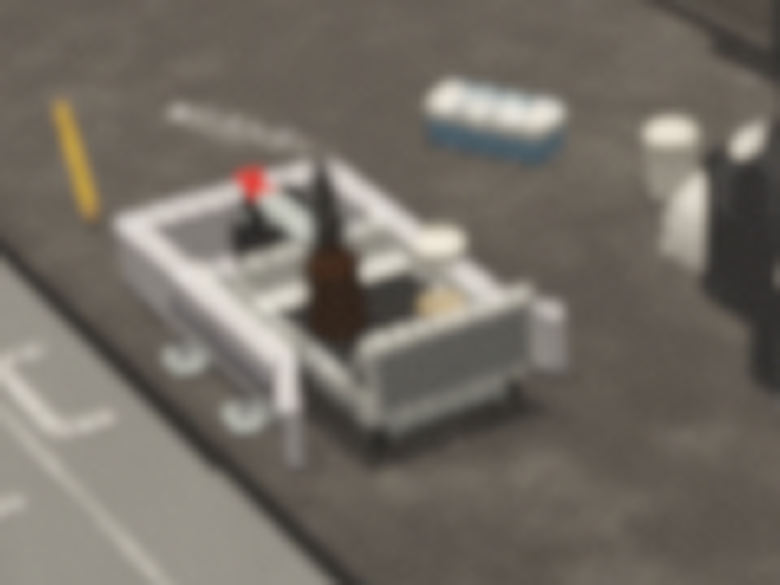

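```bash
python3 -c "
from workcell import job_done
print(job_done())"
```

```text
the job is handed in; nothing more can be done
None
```

The caddy is parked in the dock with the catch behind its front lip, and the job is handed in; no verdict was reported. I finished at about 29 s of the 69 s allowed.

- **Open bench:** I pushed low on the rear panel with two spread fingertips, about 49 mm straight ahead, to bring the castors straight. I then steered a left-right S onto the dock axis and through the mouth.
- **Pressing home:** I advanced in 0.5 mm steps by feel and reached about 10 N. That was the highest force I read on the hand, though I only read it at the end of each move. On backing off, the push fell abruptly from about 5 N to under 1 N within 1 mm, which means the catch holds the caddy against the buffer.
- **Last pictures:** With the hand about 0.3 m away and no force on it, the caddy sits straight between the rails. The hook lies over the front lip, and the bottle and vial stand upright on the tray.

**Not confirmed:**
- I never saw the castor angles. That they trailed straight is inferred from the 49 mm of straight pushing.
- I saw the timer in place in pictures during the push and never went near the marker, but I measured neither at the end.
- Some heading estimates from the top camera disagreed by 1 to 3° while the arm hid part of the caddy. I settled those from the front edge and the dock's outline.

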